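# Lock out the steriliser with its key, load its cassette rack, release it

### The arm

A 7-joint arm with a two-finger parallel gripper is mounted at the origin on the work surface. World frame = base frame: x ahead of the robot, y to its left, z up, the work surface at z = 0. Lengths are in m, angles in rad, forces in N, time in s.
With the tool pointing down it reaches from about 0.4 to 0.875 m from the base axis. Payload 19.3 kg.
Tool frame: the origin (TCP) lies at the very end of the fingers, on their centre line; the grasp point (between the pads) lies 19 mm behind it; z points along the fingers, y is the line along which they close (so a half turn about z gives the same grasp; the last joint's range is limited). The gripper opens to 85 mm and grips with 20 to 120 N. Pads are 22 mm wide; open, the fingers measure 114 mm over their backs; the gripper's body (76 mm by 85 mm) begins 54 mm behind the grasp point. The pads swing forward as they close: fully open they stand 13 mm farther back than shut.
Start: joints at [1.056, 0.521, -0.036, 1.599, 0.021, 1.021, -0.113], TCP at [0.269, -0.564, 0.231] pointing down, gripper open.
Joint ranges: [-2.91, 2.91], [-0.3, 2.13], [-1.5, 1.42], [0.17, 2.43], [-1.26, 4.41], [0.16, 1.93], [-2.52, 2.52]. Speed limits (rad/s): [1.89, 1.89, 2.39, 2.39, 3.01, 3.01, 3.01].

### API

Orientations are given as [roll, pitch, yaw] about the fixed x, y, z axes, in that order (R = Rz(yaw) Ry(pitch) Rx(roll)).
In Python, from workcell import observe, grab_frame, job_done gives the robot as it stands.
- The arm moves only by the tool move_arm, never from a script. Its argument "plan" is a list that holds one entry, the list of rows, each a list of 7 numbers: the shift along the tool's x, y, z each as a share of 0.02 m, from -1 to 1, then the turn, a rotation vector about the tool's x, y, z each as a share of 6 degrees, from -1 to 1, then the opening, from -1 (shut) to 1 (fully open). A call has exactly 10 rows; each row shifts and turns the commanded pose from where the row before left it, along the tool's axes as they then stand; what a row does not reach is not made up. A row lasts 1/10 s, in which the tool goes at most 50 mm and 8.59 degrees, less where a joint would pass 70% of its speed; a pose out of reach is approached as far as the arm can. A call with a number of a shift or a turn outside -1 to 1 is refused whole. A call with a gripper value outside its range is refused whole. The fingers move at their own pace and stop on an object; "grip_force" is the grip in N (left out, the last holds). Time passes only in rows, so rows that do not move let the fingers close, or fill a call up. It gives the time, the measured TCP pose, the force, the opening and the grip force at its end, in the units of the state.
- observe(): the state, without advancing time (a new reading comes with each control period).
- grab_frame(name): name is "scene" or "side" or "wrist"; returns a dict with "color" (400x640x3 uint8, red, green, blue), "intrinsics" (3x3 intrinsics, pixels), "position" and "orientation" of the camera in the world; the wrist camera has in their place "tool_from_camera" (4x4, takes a point from camera to tool coordinates, whose origin is the TCP and whose axes are the flange's). Camera axes: x right, y down, z forward; pixel columns grow to the right and rows downward; lengths in m; the calibration is good to about 2 mm. The wrist camera is an equidistant fisheye: a pixel r from the principal point sees the ray r / f radians off the axis. A picture is of the moment at which its call begins: read the wrist's pose just before it. There is no depth.
- job_done(): hands the job in; it is judged then, once.
The state is a dict: "clock": time; "qpos": joint angles; "qd": joint speeds; "joint_efforts": joint torques, N m; "position": TCP position; "tool_rot": TCP orientation; "force": force on the tool from outside, world axes, zero at the start; "moment": the same for the moment, N m; "grip_width": finger opening in m; "finger_force": force on a finger pad.
Only numpy, scipy, OpenCV 4.12 (cv2) and the standard library are available. Lean on these libraries where they do the work, as an engineer would, in place of code of your own. Each camera call takes 0.05 s, during which the arm holds its last target. There are 200 camera calls.

### The job

Lock the steriliser out before loading it: take the key from its stand, put it fully into the key switch, turn it clockwise to the stop and leave it there. Then slide every steel cassette lying on the bench nose first into a bay of the loading rack, one to a bay, fully home against the back stop so that its rear edge is flush with the front of the sill. When all are in, turn the key back anticlockwise to the other stop, draw it out and put it back fully down and upright in its stand; leave the other things on the bench where they are.

Things in the scene. Friction and masses are not known exactly. Their poses are not given: they have to be found in the camera images.
- cassette1: flat perforated steel cassette, 0.18 kg, up to 5 alike (some absent), lying flat: plate 107 long (x), 56 wide (y), 8 thick (z up). On top at the rear an upright finger rail to grip across: x -48 to -13 mm, 14 wide (y), its top 30 mm above the underside. Origin: centre of the underside, 53.5 mm from both ends. The front 13 mm (+x, the nose) tapers to 44 wide, 4.5 thick
- cassette2: cassette like cassette1; may be absent
- cassette3: cassette like cassette1; may be absent
- cassette4: cassette like cassette1; may be absent
- cassette5: cassette like cassette1; may be absent
- rack: fixed aluminium rack, 115 deep (x), 361 wide (y), 30 high; origin: centre of underside; cassettes slide in along +x. Floor 12 mm above the table: the front 45 mm is an open flat sill; behind it a roof covers five bays in a row along y, 70 mm apart. A fully home cassette has its rear edge flush with the sill's front edge and its rail outside the roof
- bay1 (a point): bay 1 of the rack (1 at its +y end, 5 at its -y end), a slot 58.6 wide, 10.6 high, 62 deep with a solid back stop. This point: where the origin of a fully home cassette comes: on the floor, middle of the width, 53.5 mm in front (-x) of the back stop and 8.5 mm inside the mouth; axes as the rack's
- bay2 (a point): bay 2 of the rack (1 at its +y end, 5 at its -y end), a slot 58.6 wide, 10.6 high, 62 deep with a solid back stop. This point: where the origin of a fully home cassette comes: on the floor, middle of the width, 53.5 mm in front (-x) of the back stop and 8.5 mm inside the mouth; axes as the rack's
- bay3 (a point): bay 3 of the rack (1 at its +y end, 5 at its -y end), a slot 58.6 wide, 10.6 high, 62 deep with a solid back stop. This point: where the origin of a fully home cassette comes: on the floor, middle of the width, 53.5 mm in front (-x) of the back stop and 8.5 mm inside the mouth; axes as the rack's
- bay4 (a point): bay 4 of the rack (1 at its +y end, 5 at its -y end), a slot 58.6 wide, 10.6 high, 62 deep with a solid back stop. This point: where the origin of a fully home cassette comes: on the floor, middle of the width, 53.5 mm in front (-x) of the back stop and 8.5 mm inside the mouth; axes as the rack's
- bay5 (a point): bay 5 of the rack (1 at its +y end, 5 at its -y end), a slot 58.6 wide, 10.6 high, 62 deep with a solid back stop. This point: where the origin of a fully home cassette comes: on the floor, middle of the width, 53.5 mm in front (-x) of the back stop and 8.5 mm inside the mouth; axes as the rack's
- plug (a joint): angle of the square brass plug in the switch box, rad: 0 = run stop (starts within 0.1 of it), 1.57 = lock-out stop. Grows clockwise seen from above; turns with light friction (0.05 Nm), and stays where left; turned with the key, which has about 0.15 rad of play in it
- plug_slot (a point): grey key switch box 100 x 100, fixed, its top 54 mm above the table, the plug in its middle. This point: on the plug's turning axis at its top face (58 mm above the table), centre of the mouth of the key slot: 18.5 mm along x, 8.5 along y (both turn with the plug), 28 deep, z up
- key: key, 0.05 kg, upright in the stand at the start: steel blade 16 (x) x 6 (y), 22 long, the last 4 mm thinned to 12 x 4; above it a black grip plate 34 (x) x 10 (y) x 42 tall. Origin: middle of the shoulder between them, which rests on the plug or stand when fully in; z up. Alike when turned half round
- stand_hole (a point): dark wooden key stand, fixed, block 70 x 70 x 32 high. This point: centre of the mouth of its key hole on the top face, axes as the block's: 20 mm along x, 10 mm along y, right through; the key goes in either way round
- retractor: bystander: steel retractor, flat bar 150 mm with a bent end
- tape: bystander: empty cardboard tape roll, 90 across, 30 high
- cup: bystander: dark steel cup, 70 across, 60 high
- driver: bystander: wooden-handled screwdriver, 200 long
- carton: bystander: small carton 70 x 50 x 22
- puck: bystander: brass disc 40 across, 14 high
- jar: bystander: amber jar 56 across, 70 high
Mind the look-alikes: they are no part of the job. What is shaped like the cassette3 but orange is not meant. What is shaped like the cassette5 but orange is not meant.

How it is judged:
On the way, in this order (a step that is already met when the one before it is completed fails the run):
1. the key is fully in the plug of the key switch (z of key in the frame of plug_slot below 0.006 m and horizontal distance between key and plug_slot below 0.006 m and angle between key's own z axis and vertical below 0.15 rad), for 0.1 s.
2. with the key in it, the plug is turned to the lock-out stop (all of step 1 and value of joint plug above 1.3 rad), for 0.1 s.
3. every cassette is fully home in a bay of the rack, the key still in the plug at lock-out (all of step 1 and (distance between cassette1 and bay1 below 0.006 m or distance between cassette1 and bay2 below 0.006 m or distance between cassette1 and bay3 below 0.006 m or distance between cassette1 and bay4 below 0.006 m or distance between cassette1 and bay5 below 0.006 m) and angle between the x axis of each of cassette1, cassette2, cassette3, cassette4, cassette5 and the x axis of rack, either way round below 0.08 rad and (distance between cassette2 and bay1 below 0.006 m or distance between cassette2 and bay2 below 0.006 m or distance between cassette2 and bay3 below 0.006 m or distance between cassette2 and bay4 below 0.006 m or distance between cassette2 and bay5 below 0.006 m) and (distance between cassette3 and bay1 below 0.006 m or distance between cassette3 and bay2 below 0.006 m or distance between cassette3 and bay3 below 0.006 m or distance between cassette3 and bay4 below 0.006 m or distance between cassette3 and bay5 below 0.006 m) and (distance between cassette4 and bay1 below 0.006 m or distance between cassette4 and bay2 below 0.006 m or distance between cassette4 and bay3 below 0.006 m or distance between cassette4 and bay4 below 0.006 m or distance between cassette4 and bay5 below 0.006 m) and (distance between cassette5 and bay1 below 0.006 m or distance between cassette5 and bay2 below 0.006 m or distance between cassette5 and bay3 below 0.006 m or distance between cassette5 and bay4 below 0.006 m or distance between cassette5 and bay5 below 0.006 m) and value of joint plug above 1.2 rad), for 0.2 s.
4. with the key in it, the plug is turned back to the run stop (all of step 1 and value of joint plug below 0.25 rad), for 0.1 s.
At the end, for the whole second after the job is handed in: each cassette's origin is within 6 mm of a bay's point and in line with the rack (0.08 rad); the plug stands below 0.25 rad; the key is upright (0.2 rad) in its stand, shoulder within 6 mm of the top and 8 mm of the hole's centre; all released and at rest ((distance between cassette1 and bay1 below 0.006 m or distance between cassette1 and bay2 below 0.006 m or distance between cassette1 and bay3 below 0.006 m or distance between cassette1 and bay4 below 0.006 m or distance between cassette1 and bay5 below 0.006 m) and angle between the x axis of each of cassette1, cassette2, cassette3, cassette4, cassette5 and the x axis of rack, either way round below 0.08 rad and (distance between cassette2 and bay1 below 0.006 m or distance between cassette2 and bay2 below 0.006 m or distance between cassette2 and bay3 below 0.006 m or distance between cassette2 and bay4 below 0.006 m or distance between cassette2 and bay5 below 0.006 m) and (distance between cassette3 and bay1 below 0.006 m or distance between cassette3 and bay2 below 0.006 m or distance between cassette3 and bay3 below 0.006 m or distance between cassette3 and bay4 below 0.006 m or distance between cassette3 and bay5 below 0.006 m) and (distance between cassette4 and bay1 below 0.006 m or distance between cassette4 and bay2 below 0.006 m or distance between cassette4 and bay3 below 0.006 m or distance between cassette4 and bay4 below 0.006 m or distance between cassette4 and bay5 below 0.006 m) and (distance between cassette5 and bay1 below 0.006 m or distance between cassette5 and bay2 below 0.006 m or distance between cassette5 and bay3 below 0.006 m or distance between cassette5 and bay4 below 0.006 m or distance between cassette5 and bay5 below 0.006 m) and value of joint plug below 0.25 rad and horizontal distance between key and stand_hole below 0.008 m and z of key in the frame of stand_hole below 0.006 m and angle between key's own z axis and vertical below 0.2 rad and linear speed of each of key, cassette1, cassette2, cassette3, cassette4, cassette5 below 0.02 m/s); the robot touches nothing.
It fails at once if another thing on the bench is shifted by more than 5 cm (distance of any of retractor, tape, cup, driver, carton, puck, jar from where it was at the start of the episode above 0.05 m).
Of cassette1, cassette2, cassette3, cassette4, cassette5 only 3 to 5 are there at a start; the rules pass over those that are not, and their reading is None.
At some moment in a run one of cassette1, cassette2, cassette3, cassette4, cassette5 may be knocked a few centimetres aside while the robot is not near it.
It also fails if it takes over 210 s, if anything falls off the work surface, if the arm or the gripper's body presses on something with over 40 N, if the wrist force passes 120 N, or if a joint passes its speed limit or range.

## Working session

There is one attempt and no reset: what is moved stays moved. The work goes in short steps, Python scripts to look and compute and a tool call to move; the robot and the scene stay as the last step left them, time stands still between calls to the robot, and variables do not carry over. Pictures are saved under pics/ and viewed, at most 14 in all, crops included, and the job is handed in when it is done.

Besides the shell and the picture viewer there is one more tool, called as a command line: name --argument value ..., lists and objects as JSON in quotes. move_arm: Moves the arm, as the interface text tells. Shift numbers are shares of 0.02 m and turn numbers shares of 6 degrees, none past 1 either way. Its arguments: {"type":"object","properties":{"plan":{"type":"array"},"grip_force":{"type":"number"}},"required":["plan"]}

```bash
ls; mkdir -p pics
python3 - <<'E'
from workcell import observe, grab_frame
import cv2,json
s=observe();print({k:s[k] for k in("clock","position","tool_rot","grip_width","force")})
for n in("scene","side","wrist"):
    f=grab_frame(n);cv2.imwrite(f"pics/{n}0.png",f["color"][:,:,::-1]);print(n,{k:v for k,v in f.items() if k!="color"})
E
```

```text
pics
{'clock': 0.0, 'position': array([ 0.26871934, -0.56389231,  0.23069227]), 'tool_rot': array([-3.14038949e+00,  8.19569009e-05,  4.44720485e-01]), 'grip_width': 0.08555105723630853, 'force': array([-0.40241814, -0.35790235, -0.0585421 ])}
scene {'intrinsics': array([[500.33598133,   0.        , 325.64127484],
       [  0.        , 500.33598133, 192.35539245],
       [  0.        ,   0.        ,   1.        ]]), 'position': array([ 1.09803136, -0.44166192,  1.05115594]), 'orientation': array([-2.5022934 , -0.01041529,  0.89770385])}
side {'intrinsics': array([[411.63412763,   0.        , 315.97959641],
       [  0.        , 411.63412763, 201.65977132],
       [  0.        ,   0.        ,   1.        ]]), 'position': array([0.07264557, 0.81969417, 0.53822354]), 'orientation': array([-2.05316574,  0.00970668, -2.60878355])}
wrist {'intrinsics': array([[309.70691629,   0.        , 319.31545837],
       [  0.        , 309.70691629, 197.98892611],
       [  0.        ,   0.        ,   1.        ]]), 'tool_from_camera': array([[ 7.11059251e-04, -9.59831912e-01, -2.80574758e-01,
         7.05324803e-02],
       [ 9.99999674e-01,  7.89563482e-04, -1.66761998e-04,
         8.75988747e-04],
       [ 3.81595071e-04, -2.80574548e-01,  9.59832161e-01,
        -1.42159293e-01],
       [ 0.00000000e+00,  0.00000000e+00,  0.00000000e+00,
         1.00000000e+00]])}
```

View pics/scene0.png

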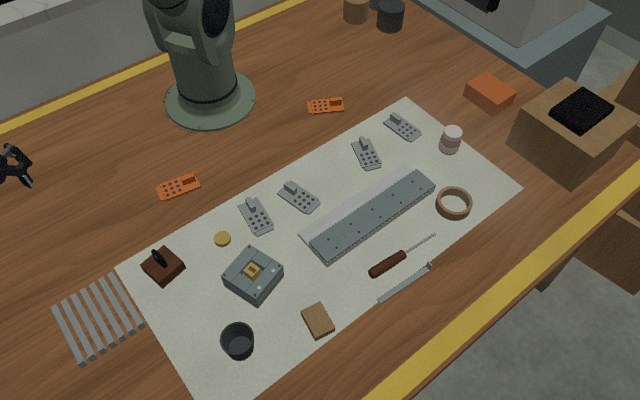

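View pics/side0.png

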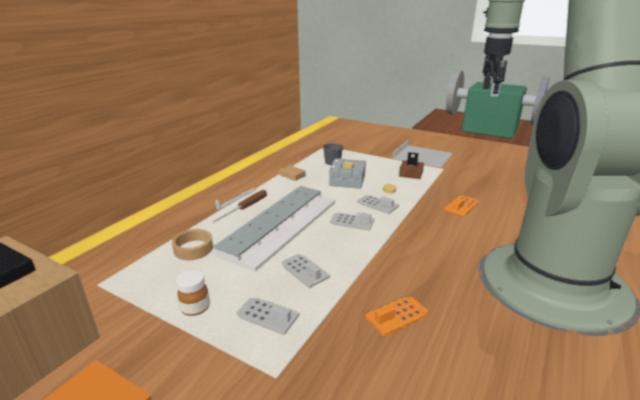

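Both pictures show four grey cassettes, at scene (403,126), (366,153), (298,196) and (255,215). The two orange ones at (178,187) and (326,106) are the look-alikes. The key stand is at (163,262), the switch at (253,270) and the rack spans (310,250)–(430,175). I'll confirm these in enlarged crops.

Run:
```python
import cv2
a=cv2.imread("pics/scene0.png")
cv2.imwrite("pics/c1.png",cv2.resize(a[180:310,130:330],None,fx=4,fy=4,interpolation=cv2.INTER_CUBIC))
cv2.imwrite("pics/c2.png",cv2.resize(a[90:270,290:470],None,fx=3.3,fy=3.3,interpolation=cv2.INTER_CUBIC))
```

```text
(no output)
```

View pics/c1.png

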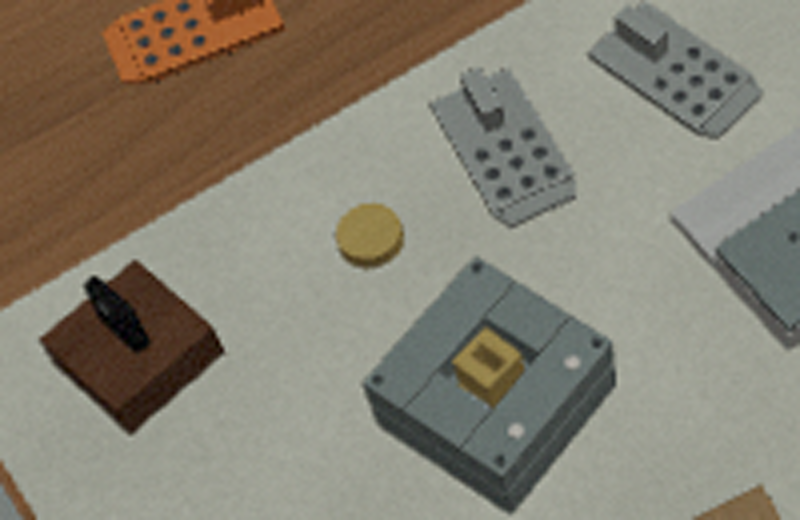

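View pics/c2.png

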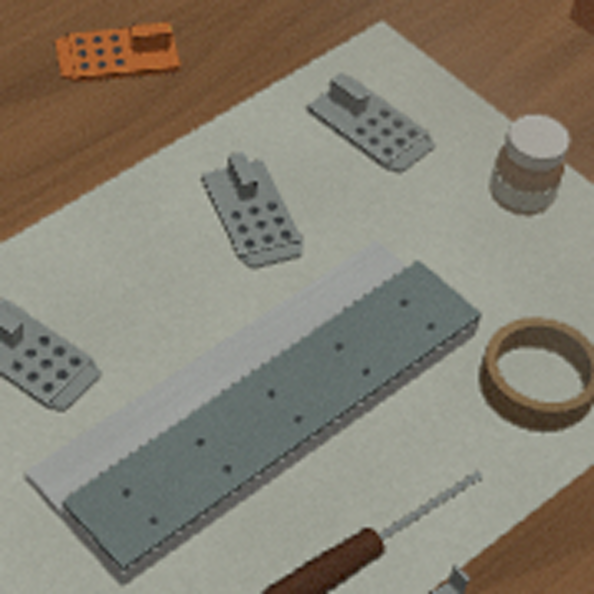

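Crop c1 shows the stand's top corners at (42,341), (135,262), (217,335) and (130,415), with the key's grip on it. The switch's top corners are at (478,258), (365,385), (510,470) and (614,350), with the plug's slot near (488,355), and two grey cassettes lie above. Crop c2 shows the other two grey cassettes and the rack, with its sill's front edge from (27,473) to (382,243). Next, a rough pose fit from these.

```bash
cat > h.py <<'E'
import numpy as np, cv2
from scipy.spatial.transform import Rotation as R
from scipy.optimize import least_squares
SC=dict(K=np.array([[500.33598133,0,325.64127484],[0,500.33598133,192.35539245],[0,0,1]]),p=np.array([1.09803136,-0.44166192,1.05115594]),R=R.from_euler('xyz',[-2.5022934,-0.01041529,0.89770385]).as_matrix())
SI=dict(K=np.array([[411.63412763,0,315.97959641],[0,411.63412763,201.65977132],[0,0,1]]),p=np.array([0.07264557,0.81969417,0.53822354]),R=R.from_euler('xyz',[-2.05316574,0.00970668,-2.60878355]).as_matrix())
WK=(309.70691629,319.31545837,197.98892611)
TC=np.array([[7.11059251e-04,-9.59831912e-01,-2.80574758e-01,7.05324803e-02],[9.99999674e-01,7.89563482e-04,-1.66761998e-04,8.75988747e-04],[3.81595071e-04,-2.80574548e-01,9.59832161e-01,-1.42159293e-01],[0,0,0,1]])
def proj(c,P):
    q=(np.atleast_2d(P)-c['p'])@c['R']
    if c.get('fish'):
        r=np.hypot(q[:,0],q[:,1]); th=np.arctan2(r,q[:,2]); return np.c_[WK[1]+WK[0]*th*q[:,0]/r, WK[2]+WK[0]*th*q[:,1]/r]
    return np.c_[c['K'][0,0]*q[:,0]/q[:,2]+c['K'][0,2], c['K'][1,1]*q[:,1]/q[:,2]+c['K'][1,2]]
def wcam(s):
    Rt=R.from_euler('xyz',s['tool_rot']).as_matrix()
    return dict(fish=1,R=Rt@TC[:3,:3],p=s['position']+Rt@TC[:3,3])
def bp(c,uv,z):
    u,v=uv
    if c.get('fish'):
        a=np.array([u-WK[1],v-WK[2]]);r=np.hypot(*a);th=r/WK[0];d=np.r_[np.sin(th)*a/r,np.cos(th)]
    else: d=np.array([(u-c['K'][0,2])/c['K'][0,0],(v-c['K'][1,2])/c['K'][1,1],1])
    d=c['R']@d; return c['p']+d*(z-c['p'][2])/d[2]
def pose(x,P):
    c,s=np.cos(x[2]),np.sin(x[2]); P=np.asarray(P,float)
    return np.c_[x[0]+c*P[:,0]-s*P[:,1],x[1]+s*P[:,0]+c*P[:,1],P[:,2]]
def fit(c,P,uv,x0):
    r=least_squares(lambda x:(proj(c,pose(x,P))-uv).ravel(),x0,loss='soft_l1'); return r.x,np.sqrt(np.mean(r.fun**2))
def delta(s,pos,rpy):
    Rt=R.from_euler('xyz',s['tool_rot']); print('shift/0.02',np.round(Rt.inv().apply(np.array(pos)-s['position'])/0.02,2),'turn/6deg',np.round((Rt.inv()*R.from_euler('xyz',rpy)).as_rotvec(degrees=True)/6,2))
E
python3 - <<'E'
from h import *
c1=lambda a:np.array([[130+(u+.5)/4-.5,180+(v+.5)/4-.5] for u,v in a])
c2=lambda a:np.array([[290+(u+.5)/3.3-.5,90+(v+.5)/3.3-.5] for u,v in a])
# directions
for n,a,z in[("stand",[(42,341),(135,262),(217,335),(130,415)],.032),("box",[(478,258),(365,385),(510,470),(614,350)],.054),("slot",[(488,355)],.058),("keytop",[(90,282),(138,343)],.074)]:
    print(n,np.round([bp(SC,p,z)[:2] for p in c1(a)],3).tolist())
print("rack",np.round([bp(SC,p,.012)[:2] for p in c2([(27,473),(382,243)])],3).tolist(),np.round([bp(SC,p,.03)[:2] for p in c2([(63,505),(418,262),(480,316),(122,568)])],3).tolist())
print("A",np.round([bp(SC,p,.008)[:2] for p in c1([(432,102),(508,70),(575,182),(510,212)])],3).tolist())
print("B",np.round([bp(SC,p,.008)[:2] for p in c1([(590,50),(660,8),(760,90),(712,137)])],3).tolist())
print("C",np.round([bp(SC,p,.008)[:2] for p in c2([(202,177),(262,160),(301,240),(252,262)])],3).tolist())
print("D",np.round([bp(SC,p,.008)[:2] for p in c2([(307,107),(345,75),(433,145),(400,170)])],3).tolist())
E
```

```text
stand [[0.412, -0.423], [0.398, -0.356], [0.47, -0.342], [0.485, -0.405]]
box [[0.532, -0.203], [0.562, -0.296], [0.653, -0.262], [0.629, -0.176]]
slot [[0.59, -0.233]]
keytop [[0.423, -0.386], [0.474, -0.383]]
rack [[0.555, -0.082], [0.557, 0.28]] [[0.602, -0.084], [0.599, 0.276], [0.668, 0.276], [0.668, -0.083]]
A [[0.392, -0.151], [0.401, -0.099], [0.498, -0.114], [0.491, -0.158]]
B [[0.42, -0.048], [0.42, 0.008], [0.513, 0.019], [0.523, -0.027]]
C [[0.408, 0.213], [0.425, 0.266], [0.512, 0.232], [0.504, 0.185]]
D [[0.402, 0.339], [0.393, 0.393], [0.503, 0.394], [0.506, 0.351]]
```

Run:
```python
from h import *; from workcell import observe
delta(observe(),[.45,-.38,.23],[np.pi,0,.23])
```

```text
shift/0.02 [12.14 -4.41  0.05] turn/6deg [-0.01  0.    2.05]
```

move_arm --plan '[[[1,-0.36,0,0,0,0,1],[1,-0.36,0,0,0,0,1],[1,-0.36,0,0,0,0,1],[1,-0.36,0,0,0,0,1],[1,-0.36,0,0,0,0,1],[1,-0.36,0,0,0,0,1],[1,-0.36,0,0,0,0,1],[1,-0.36,0,0,0,0,1],[1,-0.36,0,0,0,0,1],[1,-0.36,0,0,0,0,1]]]'

```text
clock: 1.15
position: [0.4189, -0.4124, 0.2311]
tool_rot: [-3.141, 0.0, 0.445]
force: [0.4, -0.2, -0.0]
grip_width: 0.0855
finger_force: 0.0
```

move_arm --plan '[[[1,-0.4,0,0,0,0,1],[1,-0.4,0,0,0,0,1],[0.1,0,0,0,0,0,1],[0,0,0,0,0,0.7,1],[0,0,0,0,0,0.7,1],[0,0,0,0,0,0.6,1],[0,0,0,0,0,0,1],[0,0,0,0,0,0,1],[0,0,0,0,0,0,1],[0,0,0,0,0,0,1]]]'

```text
clock: 2.15
position: [0.4494, -0.3807, 0.2313]
tool_rot: [-3.141, 0.0, 0.236]
force: [-0.0, -0.1, 0.2]
grip_width: 0.0853
finger_force: 0.0
```

Run:
```python
from h import *; from workcell import observe,grab_frame
s=observe();print(s['position'],s['tool_rot'],s['force'],s['qpos'])
f=grab_frame("wrist");cv2.imwrite("pics/w1full.png",f["color"][:,:,::-1])
np.save("pics/w1.npy",np.r_[s['position'],s['tool_rot']])
c=wcam(s)
print(proj(c,[[.441,-.382,.032],[.594,-.234,.058],[.45,-.13,.008]]))
a=f["color"][:,:,::-1]
cv2.imwrite("pics/w1.png",cv2.resize(a,(800,500),interpolation=cv2.INTER_CUBIC))
```

```text
[ 0.44939302 -0.38072365  0.23126469] [-3.14149548e+00  5.79083191e-05  2.36106820e-01] [-0.01662531 -0.1082888   0.15803215] [ 0.62845835  0.46393353 -0.03675513  1.69784324  0.01976928  0.98028742
 -0.75011424]
[[317.98481075 180.31382032]
 [214.66354324  17.54541228]
 [135.10596019 128.70718146]]
```

View pics/w1.png

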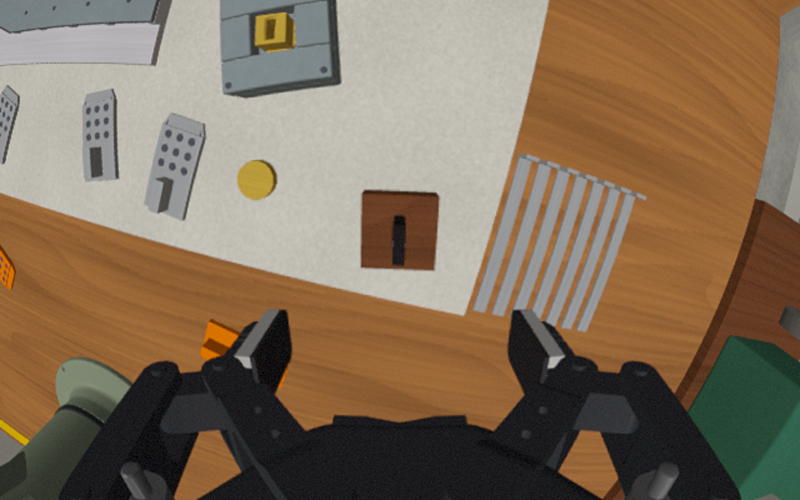

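The wrist picture shows the stand's top corners at (362,193), (438,193), (435,269) and (361,267), with the key upright and aligned with the stand, its top's far end at (399,265). The switch is at (280,45).

Run:
```python
from h import *
v=np.load("pics/w1.npy");c=wcam(dict(position=v[:3],tool_rot=v[3:]))
a=cv2.imread("pics/w1full.png")
uv=np.array([(362,193),(438,193),(435,269),(361,267)])/1.25
h=.035;P=[(h,h,.032),(h,-h,.032),(-h,-h,.032),(-h,h,.032)]
x,e=fit(c,P,uv,[.44,-.38,.23]);print(x,e,proj(c,pose(x,P)))
K=pose(x,[(sx*.017,sy*.005,z) for z in(.032,.074) for sx,sy in((1,1),(1,-1),(-1,-1),(-1,1))])
o=cv2.resize(a[140:225,270:360],None,fx=6,fy=6,interpolation=cv2.INTER_CUBIC)
for q in np.r_[proj(c,K),proj(c,pose(x,P))]: cv2.circle(o,tuple(int(t) for t in ((q-[270,140]+.5)*6)),3,(0,255,0),1)
# switch crop
P2=[(.05,.05,.054),(.05,-.05,.054),(-.05,-.05,.054),(-.05,.05,.054)]
o2=cv2.resize(a[0:85,165:280],None,fx=6,fy=6,interpolation=cv2.INTER_CUBIC)
W=max(o.shape[1],o2.shape[1]);
o=cv2.resize(o,None,fx=.55,fy=.55);o2=o2
cv2.imwrite("pics/w1c.png",cv2.resize(np.hstack([cv2.resize(o,(540,510)),o2]),(800,340)))
```

```text
[ 0.43586722 -0.38453356  0.21814646] 0.6678003866907061 [[288.25959115 154.12677228]
 [351.07791506 155.29486112]
 [348.41654904 214.71008105]
 [288.65643258 213.64265022]]
```

View pics/w1c.png

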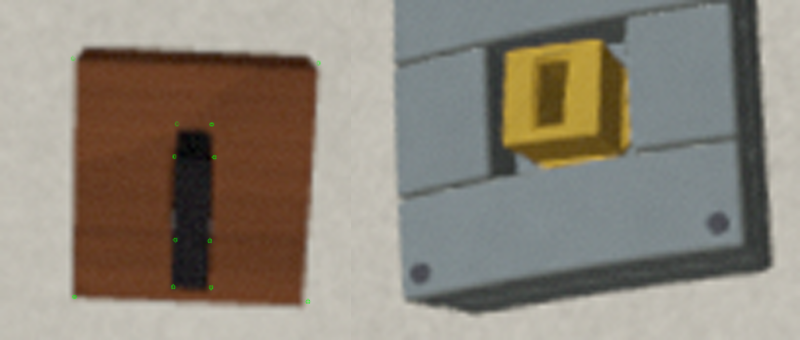

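Stand fit: (0.4358,-0.3845), yaw 0.218; the key matches it within about 1 mm.

Run:
```python
from h import *; from workcell import observe
delta(observe(),[.4355,-.3845,.044],[np.pi,0,.218])
```

```text
shift/0.02 [-0.72  0.02  9.36] turn/6deg [-0.   -0.    0.17]
```

move_arm --plan '[[[-0.72,0.02,0,0,0,0.17,0.2],[0,0,1,0,0,0,0.2],[0,0,1,0,0,0,0.2],[0,0,1,0,0,0,0.2],[0,0,1,0,0,0,0.2],[0,0,1,0,0,0,0.2],[0,0,1,0,0,0,0.2],[0,0,1,0,0,0,0.2],[0,0,1,0,0,0,0.2],[0,0,1,0,0,0,0.2]]]'

```text
clock: 3.2
position: [0.4347, -0.3848, 0.0506]
tool_rot: [3.141, 0.0, 0.217]
force: [0.2, 0.3, -0.2]
grip_width: 0.0513
finger_force: 0.0
```

move_arm --plan '[[[0,0,0.36,0,0,0,0.2],[0,0,0,0,0,0,0.2],[0,0,0,0,0,0,-1],[0,0,0,0,0,0,-1],[0,0,0,0,0,0,-1],[0,0,0,0,0,0,-1],[0,0,0,0,0,0,-1],[0,0,0,0,0,0,-1],[0,0,0,0,0,0,-1],[0,0,0,0,0,0,-1]]]' --grip_force 60

```text
clock: 4.2
position: [0.4359, -0.3847, 0.045]
tool_rot: [3.141, -0.001, 0.218]
force: [-1.4, -0.0, 7.2]
grip_width: 0.0091
finger_force: 59.4
```

Run:
```python
from h import *; from workcell import observe
s=observe();delta(s,[.53,-.256,.185],[np.pi,0,.218])
```

```text
shift/0.02 [ 5.99 -5.26 -7.  ] turn/6deg [ 0.01 -0.01 -0.  ]
```

move_arm --plan '[[[0,0,-0.3,0,0,0,-1],[0,0,-0.7,0,0,0,-1],[0,0,-1,0,0,0,-1],[0,0,-1,0,0,0,-1],[0,0,-1,0,0,0,-1],[0,0,-1,0,0,0,-1],[0,0,-1,0,0,0,-1],[0,0,-1,0,0,0,-1],[1,-0.9,0,0,0,0,-1],[1,-0.9,0,0,0,0,-1]]]'

```text
clock: 5.2
position: [0.4671, -0.3407, 0.1861]
tool_rot: [3.14, -0.002, 0.216]
force: [0.8, -0.2, -1.2]
grip_width: 0.0091
finger_force: 58.5
```

move_arm --plan '[[[1,-0.9,0,0,0,0,-1],[1,-0.9,0,0,0,0,-1],[1,-0.9,0,0,0,0,-1],[1,-0.76,0,0,0,0,-1],[0,0,0,0,0,0,-1],[0,0,0,0,0,0,-1],[0,0,0,0,0,0,-1],[0,0,0,0,0,0,-1],[0,0,0,0,0,0,-1],[0,0,0,0,0,0,-1]]]'

```text
clock: 6.2
position: [0.5298, -0.2561, 0.1842]
tool_rot: [3.142, 0.0, 0.217]
force: [0.4, 0.0, -1.4]
grip_width: 0.0091
finger_force: 58.5
```

Run:
```python
from h import *; from workcell import observe,grab_frame
s=observe();print(s['position'],s['tool_rot'],s['grip_width'])
f=grab_frame("wrist");a=f["color"][:,:,::-1];cv2.imwrite("pics/w2full.png",a)
np.save("pics/w2.npy",np.r_[s['position'],s['tool_rot']])
c=wcam(s);q=proj(c,[[.594,-.234,.058]])[0];print(q)
u,v=(int(t) for t in q);u0,v0=max(0,u-75),max(0,v-55)
print(u0,v0);o=cv2.resize(a[v0:v0+110,u0:u0+150],None,fx=5,fy=5,interpolation=cv2.INTER_CUBIC)
cv2.imwrite("pics/w2.png",o)
```

```text
[ 0.52983415 -0.25612738  0.18415484] [3.14157748e+00 1.78645810e-05 2.16887504e-01] 0.009063119139976036
[309.29349219 113.51750596]
234 58
```

View pics/w2.png

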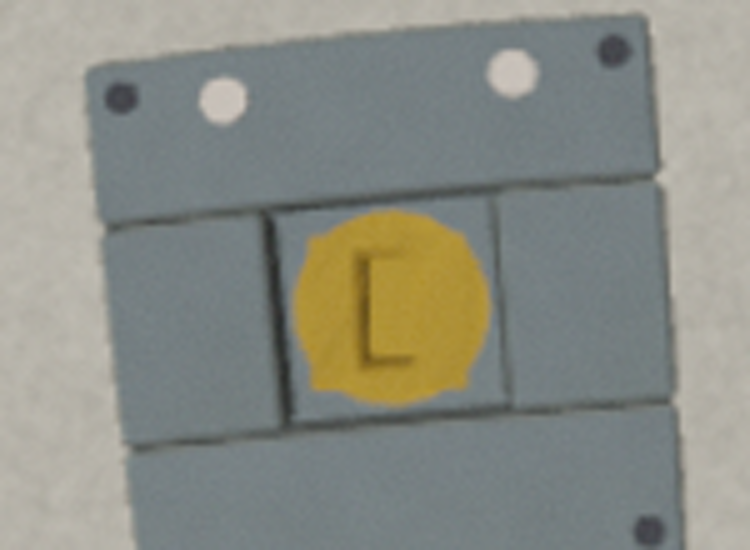

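The switch is seen from nearly straight above. The slot's left edge runs from (357,250) to (363,366) and its right edge is near (408,246)–(414,362). The plug's disc is centred at (391,308), and the box seams run (103,225)–(660,178) and (130,447)–(675,402).

Run:
```python
from h import *; from workcell import observe
v=np.load("pics/w2.npy");s=dict(position=v[:3],tool_rot=v[3:]);c=wcam(s)
b=lambda p,z:bp(c,(234+(p[0]+.5)/5-.5,58+(p[1]+.5)/5-.5),z)[:2]
print("slot",b((385,307),.058),"disc",b((391,308),.058))
L=[b(p,.058) for p in((357,250),(363,366),(408,246),(414,362))];print(np.linalg.norm(L[1]-L[0]))
ang=lambda p,q,z:np.degrees(np.arctan2(*(b(p,z)-b(q,z))[::-1]))
print("slot yaw",ang((357,250),(363,366),.058),"box yaw",ang((103,225),(660,178),.054)-90,ang((130,447),(675,402),.054)-90)
sq=[b(p,.054) for p in((87,70),(645,15))];print(sq,np.linalg.norm(sq[1]-sq[0]),"left edge yaw",ang((87,70),(130,447),.054))
d=(sq[0]-sq[1])/np.linalg.norm(sq[0]-sq[1]);n=np.array([d[1],-d[0]]);print("centre from corners",(sq[0]+sq[1])/2-n*.05)
o=cv2.resize(cv2.imread("pics/w2full.png")[120:320,220:420],None,fx=3,fy=3);cv2.imwrite("pics/w2k.png",o)
```

```text
slot [ 0.58959147 -0.23610599] disc [ 0.5896398 -0.2371492]
0.020168724288741814
slot yaw 15.109606359770707 box yaw 16.997354952869813 17.121628188799676
[array([ 0.6207915 , -0.17561236]), array([ 0.65043687, -0.26874105])] 0.09773332088227281 left edge yaw 17.951136369268816
centre from corners [ 0.5879699  -0.23734317]
```

View pics/w2k.png

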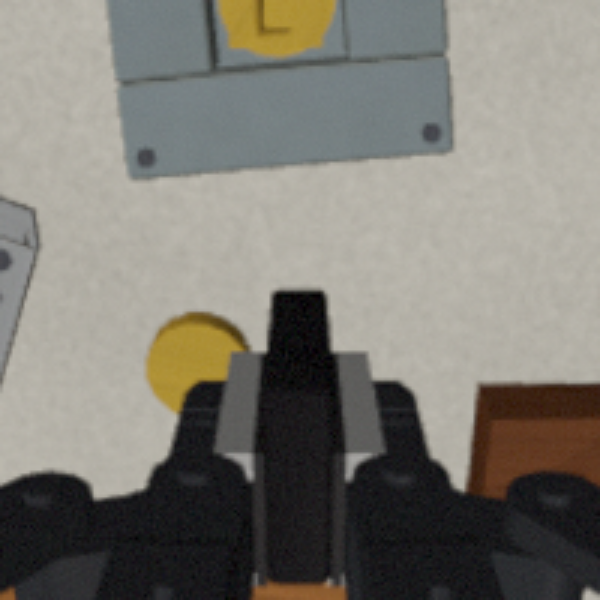

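The key is held straight between the pads; the front of its shoulder is at full-frame (319,217). I'll check its offset in the hand.

Run:
```python
from h import *; from workcell import observe
s=dict(position=np.zeros(3),tool_rot=np.zeros(3));c=wcam(s)
print([proj(c,[[x,y,.013]])[0].round(1) for x in(.015,.017,.019) for y in(-.005,.005)], "seen corners",220+274/3,220+325/3,120+292/3)
delta(observe(),[.5895,-.2367,.075+.018],[np.pi,0,.28])
```

```text
[array([308.3, 216.3]), array([327.1, 216.4]), array([308.3, 212.8]), array([327.1, 212.8]), array([308.2, 209.2]), array([327.2, 209.2])] seen corners 311.3333333333333 328.3333333333333 217.33333333333331
shift/0.02 [ 3.12 -0.3   4.56] turn/6deg [-0.   0.  -0.6]
```

Run:
```python
from h import *; from workcell import observe
delta(observe(),[.5905,-.2358,.100],[np.pi,0,.28])
```

```text
shift/0.02 [ 3.18 -0.34  4.21] turn/6deg [-0.   0.  -0.6]
```

move_arm --plan '[[[1,-0.1,0,0,0,0,-1],[1,-0.1,0,0,0,0,-1],[1,-0.1,0,0,0,0,-1],[0.18,-0.04,0,0,0,-0.6,-1],[0,0,1,0,0,0,-1],[0,0,1,0,0,0,-1],[0,0,1,0,0,0,-1],[0,0,0.7,0,0,0,-1],[0,0,0.3,0,0,0,-1],[0,0,0.2,0,0,0,-1]]]'

```text
clock: 7.25
position: [0.5907, -0.2355, 0.0999]
tool_rot: [-3.142, 0.0, 0.28]
force: [0.5, -0.4, -0.6]
grip_width: 0.009
finger_force: 58.4
```

Run:
```python
from h import *; from workcell import observe,grab_frame
s=observe();print(s['position'],s['tool_rot'],s['grip_width'],s['force'])
a=grab_frame("wrist")["color"][:,:,::-1]
b=grab_frame("scene")["color"][:,:,::-1]; d=grab_frame("side")["color"][:,:,::-1]
cv2.imwrite("pics/w3.png",np.hstack([cv2.resize(a[130:230,270:370],(400,400),interpolation=2),cv2.resize(b[215:315,205:305],(400,400),interpolation=2)]))
```

```text
[ 0.59070467 -0.23545917  0.09989822] [-3.14150600e+00  1.51159345e-04  2.80275017e-01] 0.009046661515905486 [ 0.45654931 -0.38180845 -0.60657889]
```

View pics/w3.png

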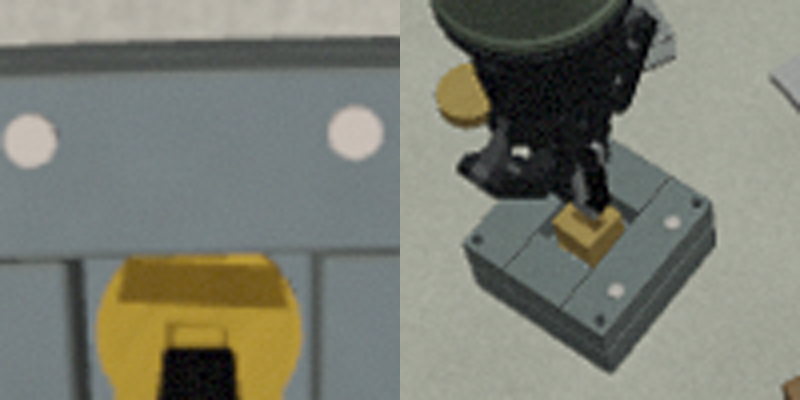

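The slot's front end is visible at (198,325) in the left half, just ahead of the key plate at (199,348), so the sideways alignment is good. Now the fore-aft check.

Run:
```python
from h import *; from workcell import observe
s=observe();c=wcam(s);Rt=R.from_euler('xyz',s['tool_rot'])
for uv,z in(((319.3,211.2),.058),((319.5,216.8),.0869),((320,197.3),.058)):print(Rt.inv().apply(bp(c,uv,z)-s['position']))
```

```text
[0.00786115 0.00084032 0.04258564]
[0.01450191 0.00095498 0.01368893]
[0.01697329 0.00126874 0.04259025]
```

move_arm --plan '[[[0.04,0,0,0,0,0,-1],[0,0,0.15,0,0,0,-1],[0,0,0.15,0,0,0,-1],[0,0,0.1,0,0,0,-1],[0,0,0.1,0,0,0,-1],[0,0,0.1,0,0,0,-1],[0,0,0.05,0,0,0,-1],[0,0,0.05,0,0,0,-1],[0,0,0,0,0,0,-1],[0,0,0,0,0,0,-1]]]'

```text
clock: 8.4
position: [0.5913, -0.2352, 0.086]
tool_rot: [-3.141, 0.0, 0.28]
force: [-1.7, 0.2, -1.1]
grip_width: 0.009
finger_force: 58.3
```

Entering freely (tip about 7 mm in). Going on to the shoulder.

move_arm --plan '[[[0,0,0.1,0,0,0,-1],[0,0,0.1,0,0,0,-1],[0,0,0.1,0,0,0,-1],[0,0,0.1,0,0,0,-1],[0,0,0.1,0,0,0,-1],[0,0,0.1,0,0,0,-1],[0,0,0.1,0,0,0,-1],[0,0,0.05,0,0,0,-1],[0,0,0,0,0,0,-1],[0,0,0,0,0,0,-1]]]'

```text
clock: 9.4
position: [0.5914, -0.2352, 0.0711]
tool_rot: [-3.141, 0.0, 0.28]
force: [-3.5, -0.5, 2.1]
grip_width: 0.0092
finger_force: 58.7
```

move_arm --plan '[[[0,0.009,0.02,0,0,0.8,-1],[0,0.009,0.02,0,0,0.8,-1],[0,0.009,0,0,0,0.8,-1],[0,0.009,0,0,0,0.8,-1],[0,0.009,0,0,0,0.8,-1],[0,0.009,0,0,0,0.8,-1],[0,0.009,0,0,0,0.8,-1],[0,0.009,0,0,0,0.8,-1],[0,0.009,0,0,0,0.8,-1],[0,0.009,0,0,0,0.8,-1]]]'

```text
clock: 10.4
position: [0.5913, -0.2368, 0.0709]
tool_rot: [-3.141, -0.0, -0.561]
force: [-7.1, 1.1, 13.9]
grip_width: 0.0089
finger_force: 60.4
```

move_arm --plan '[[[0,0.012,0,0,0,0.8,-1],[0,0.012,0,0,0,0.8,-1],[0,0.012,0,0,0,0.8,-1],[0,0.012,0,0,0,0.8,-1],[0,0.012,0,0,0,0.8,-1],[0,0.012,0,0,0,0.8,-1],[0,0.012,0,0,0,0.8,-1],[0,0.012,0,0,0,0.8,-1],[0,0,0,0,0,0.4,-1],[0,0,0,0,0,0,-1]]]'

```text
clock: 11.4
position: [0.5905, -0.2375, 0.0709]
tool_rot: [-3.14, -0.0, -1.27]
force: [-5.3, 2.8, 12.7]
grip_width: 0.0088
finger_force: 60.3
```

Run:
```python
from workcell import observe
s=observe();print(s['position'],s['tool_rot'],s['force'],s['moment'],s['qpos'])
```

```text
[ 0.59054723 -0.23753293  0.0709106 ] [-3.14045560e+00 -1.08315608e-05 -1.27038250e+00] [-5.32752478  2.82168267 12.7367058 ] [0.86526859 1.11950649 0.0075149 ] [ 0.0640544   0.76949258  0.34849585  1.69677845 -0.36173353  0.73847002
 -2.24924636]
```

move_arm --plan '[[[0,0,0,0,0,0.4,-1],[0,0,0,0,0,0.4,-1],[0,0,0,0,0,0.3,-1],[0,0,0,0,0,0.2,-1],[0,0,0,0,0,0,-1],[0,0,0,0,0,0,-1],[0,0,0,0,0,0,-1],[0,0,0,0,0,0,-1],[0,0,0,0,0,0,-1],[0,0,0,0,0,0,-1]]]'

```text
clock: 12.4
position: [0.5905, -0.2374, 0.0709]
tool_rot: [-3.14, 0.001, -1.405]
force: [-4.7, 5.1, 12.7]
grip_width: 0.0094
finger_force: 60.4
```

Run:
```python
from workcell import observe
s=observe();print(s['position'],s['tool_rot'],s['force'],s['moment'],s['qpos'])
```

```text
[ 0.59046981 -0.23741411  0.07092131] [-3.14047528e+00  6.19012633e-04 -1.40473569e+00] [-4.74606581  5.10985325 12.66497568] [0.99519325 1.27033202 0.10148333] [ 0.04231402  0.77637184  0.38346924  1.69810024 -0.39886905  0.74459152
 -2.35260532]
```

The key is at the lock-out stop: the moment rose and the turn is about 1.69 rad less play. Releasing and lifting.

move_arm --plan '[[[0,0,0,0,0,0,-0.2],[0,0,0,0,0,0,-0.2],[0,0,0,0,0,0,-0.2],[0,0,-0.5,0,0,0,-0.2],[0,0,-1,0,0,0,-0.2],[0,0,-1,0,0,0,-0.2],[0,0,-1,0,0,0,-0.2],[0,0,-1,0,0,0,-0.2],[0,0,-1,0,0,0,0],[0,0,-1,0,0,0,0]]]'

```text
clock: 13.4
position: [0.5899, -0.2382, 0.2019]
tool_rot: [-3.141, -0.0, -1.406]
force: [-0.3, 0.5, -0.3]
grip_width: 0.0428
finger_force: 0.0
```

Run:
```python
from h import *; from workcell import observe
s=observe();print(s['position'],s['tool_rot'],s['grip_width']);delta(s,[.47,.03,.235],[np.pi,0,0])
```

```text
[ 0.58989322 -0.2382417   0.20191361] [-3.14099627e+00 -3.08285024e-04 -1.40579988e+00] 0.04283565652039769
shift/0.02 [-14.21   3.71  -1.66] turn/6deg [-0.000e+00 -1.000e-02 -1.342e+01]
```

```bash
cat >> h.py <<'E'
def rows(s,pos,yaw,n):
    d=(np.array(pos)-s['position'])/n/.02; y0=s['tool_rot'][2]; w=(yaw-y0)/n
    for k in range(n):
        y=y0+w*k; c,q=np.cos(y),np.sin(y)
        print(np.round([c*d[0]+q*d[1],q*d[0]-c*d[1],-d[2],0,0,-np.degrees(w)/6],2).tolist())
E
python3 - <<'E'
from h import *; from workcell import observe
rows(observe(),[.47,.03,.235],0,15)
E
```

```text
[-0.95, 0.25, -0.11, 0.0, 0.0, -0.89]
[-0.97, 0.16, -0.11, 0.0, 0.0, -0.89]
[-0.98, 0.07, -0.11, 0.0, 0.0, -0.89]
[-0.98, -0.03, -0.11, 0.0, 0.0, -0.89]
[-0.97, -0.12, -0.11, 0.0, 0.0, -0.89]
[-0.96, -0.21, -0.11, 0.0, 0.0, -0.89]
[-0.93, -0.3, -0.11, 0.0, 0.0, -0.89]
[-0.9, -0.38, -0.11, 0.0, 0.0, -0.89]
[-0.86, -0.46, -0.11, 0.0, 0.0, -0.89]
[-0.81, -0.54, -0.11, 0.0, 0.0, -0.89]
[-0.76, -0.62, -0.11, 0.0, 0.0, -0.89]
[-0.7, -0.69, -0.11, 0.0, 0.0, -0.89]
[-0.63, -0.75, -0.11, 0.0, 0.0, -0.89]
[-0.56, -0.8, -0.11, 0.0, 0.0, -0.89]
[-0.48, -0.85, -0.11, 0.0, 0.0, -0.89]
```

move_arm --plan '[[[-0.95,0.25,-0.11,0,0,-0.89,0],[-0.97,0.16,-0.11,0,0,-0.89,0],[-0.98,0.07,-0.11,0,0,-0.89,0],[-0.98,-0.03,-0.11,0,0,-0.89,0],[-0.97,-0.12,-0.11,0,0,-0.89,0],[-0.96,-0.21,-0.11,0,0,-0.89,0],[-0.93,-0.3,-0.11,0,0,-0.89,0],[-0.9,-0.38,-0.11,0,0,-0.89,0],[-0.86,-0.46,-0.11,0,0,-0.89,0],[-0.81,-0.54,-0.11,0,0,-0.89,0]]]'

```text
clock: 14.4
position: [0.5102, -0.0587, 0.2231]
tool_rot: [-3.141, -0.001, -0.47]
force: [0.6, 0.1, 0.5]
grip_width: 0.0426
finger_force: 0.0
```

move_arm --plan '[[[-0.76,-0.62,-0.11,0,0,-0.89,0],[-0.7,-0.69,-0.11,0,0,-0.89,0],[-0.63,-0.75,-0.11,0,0,-0.89,0],[-0.56,-0.8,-0.11,0,0,-0.89,0],[-0.48,-0.85,-0.11,0,0,-0.89,0],[0,0,0,0,0,0,0],[0,0,0,0,0,0,0],[0,0,0,0,0,0,0],[0,0,0,0,0,0,0],[0,0,0,0,0,0,0]]]'

```text
clock: 15.4
position: [0.4712, 0.03, 0.2333]
tool_rot: [3.141, 0.0, -0.009]
force: [0.3, -0.7, -0.6]
grip_width: 0.0424
finger_force: 0.0
```

Run:
```python
from h import *; from workcell import observe,grab_frame
s=observe();print(s['position'],s['tool_rot'],s['qpos'])
a=grab_frame("wrist")["color"][:,:,::-1];cv2.imwrite("pics/w4full.png",a);np.save("pics/w4.npy",np.r_[s['position'],s['tool_rot']])
cv2.imwrite("pics/w4.png",cv2.resize(a[0:260,90:506],None,fx=1.9,fy=1.9,interpolation=2))
c=wcam(s);print(proj(c,[[.557,-.0825,.012],[.557,.2785,.012],[.45,-.13,.008],[.47,-.01,.008]]))
```

```text
[0.4712132  0.03004705 0.2332575 ] [ 3.14144721e+00  7.00410890e-05 -8.87484101e-03] [-0.28200634  0.27765654  0.11304841  1.99132503 -0.04013374  0.87478619
 -1.72718081]
[[412.69833831  99.16454974]
 [129.9316786  111.09644268]
 [442.84191513 185.36647379]
 [351.71067723 169.4624915 ]]
```

View pics/w4.png

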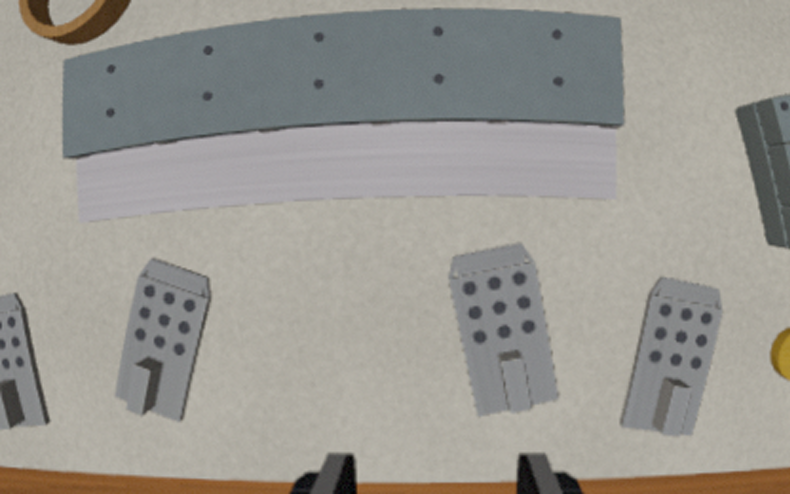

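The wrist picture shows all four cassettes: A (672,355), B (504,330), C (163,340), D (12,370). The rack's sill front corners are at (79,221) and (616,199), and its roof corners at (64,60), (621,18), (624,125) and (64,157). Fitting poses.

Run:
```python
from h import *; from workcell import observe
v=np.load("pics/w4.npy");s=dict(position=v[:3],tool_rot=v[3:]);c=wcam(s)
t=lambda a:np.array([[90+(u+.5)/1.9-.5,(w+.5)/1.9-.5] for u,w in a])
C=[(-.0535,.028,.008),(-.0535,-.028,.008),(.0405,.028,.008),(.0405,-.028,.008),(.0535,.022,.0045),(.0535,-.022,.0045)]
D=dict(A=[(622,425),(692,435),(651,293),(717,306),(661,277),(720,290)],B=[(478,415),(557,400),(451,276),(536,262),(455,259),(523,244)],C=[(116,400),(182,419),(143,275),(207,296),(153,259),(209,276)])
for k in D:
    x,e=fit(c,C,t(D[k]),[.45,dict(A=-.13,B=-.01,C=.22)[k],0]);print(k,x.round(4),e.round(2),np.round(proj(c,pose(x,C))-t(D[k]),1).tolist())
Rk=[(-.0575,.1805,.012),(-.0575,-.1805,.012),(.0575,.1805,.03),(.0575,-.1805,.03),(-.0125,-.1805,.03),(-.0125,.1805,.03)]
u=t([(79,221),(616,199),(64,60),(621,18),(624,125),(64,157)])
x,e=fit(c,Rk,u,[.613,.098,0]);print("rack",x.round(4),e.round(2),np.round(proj(c,pose(x,Rk))-u,1).tolist())
print(np.round([[*bp(c,p,.03)[:2]] for p in t([(110,112),(207,96),(319,84),(438,78),(558,81),(111,69),(208,50),(319,37),(438,31),(557,34)])],4).tolist())
for i in range(5): print("bay",i+1,pose(x,[(-.004,.14-.07*i,.012)]).round(4))
```

```text
A [ 0.446  -0.1341 -0.1461] 1.22 [[-0.2, 0.9], [-0.1, 0.1], [0.1, 0.2], [3.3, 0.9], [0.1, -1.0], [-1.3, -1.6]]
B [ 0.4641 -0.0146  0.1904] 0.82 [[-0.7, 0.9], [0.9, 0.4], [-0.7, 1.1], [0.5, -0.2], [-0.0, -1.8], [0.1, -0.7]]
C [ 0.4611  0.219  -0.3431] 1.1 [[0.4, -1.2], [0.3, 2.1], [-2.2, -0.4], [1.4, 1.0], [-0.3, -0.6], [-0.4, -0.0]]
rack [0.6075 0.0964 0.0028] 0.53 [[-0.0, 0.5], [0.1, 0.1], [-0.5, -0.9], [0.3, -0.6], [0.6, 0.3], [-1.1, 0.2]]
[[0.6189, 0.2368], [0.619, 0.1668], [0.6192, 0.0964], [0.6201, 0.0269], [0.6202, -0.0432], [0.6483, 0.2367], [0.6491, 0.1667], [0.6491, 0.0966], [0.6497, 0.0267], [0.6501, -0.0433]]
bay 1 [[0.6031 0.2363 0.012 ]]
bay 2 [[0.6033 0.1663 0.012 ]]
bay 3 [[0.6035 0.0963 0.012 ]]
bay 4 [[0.6036 0.0263 0.012 ]]
bay 5 [[ 0.6038 -0.0437  0.012 ]]
```

Rack fit residual is 0.5 px, and the roof bolts land exactly 70 mm apart on the bay centres. Taking B first, into bay 4.

Run:
```python
from h import *; from workcell import observe
s=observe();rows(s,[.436,-.0195,.10],.19,8)
```

```text
[-0.22, 0.31, 0.83, 0.0, 0.0, -0.24]
[-0.22, 0.31, 0.83, 0.0, 0.0, -0.24]
[-0.23, 0.3, 0.83, 0.0, 0.0, -0.24]
[-0.24, 0.3, 0.83, 0.0, 0.0, -0.24]
[-0.25, 0.29, 0.83, 0.0, 0.0, -0.24]
[-0.25, 0.28, 0.83, 0.0, 0.0, -0.24]
[-0.26, 0.28, 0.83, 0.0, 0.0, -0.24]
[-0.27, 0.27, 0.83, 0.0, 0.0, -0.24]
```

move_arm --plan '[[[-0.22,0.31,0.83,0,0,-0.24,0],[-0.22,0.31,0.83,0,0,-0.24,0],[-0.23,0.3,0.83,0,0,-0.24,0],[-0.24,0.3,0.83,0,0,-0.24,0],[-0.25,0.29,0.83,0,0,-0.24,0],[-0.25,0.28,0.83,0,0,-0.24,0],[-0.26,0.28,0.83,0,0,-0.24,0],[-0.27,0.27,0.83,0,0,-0.24,0],[0,0,1,0,0,0,0],[0,0,1,0,0,0,0]]]'

```text
clock: 16.45
position: [0.4362, -0.0197, 0.0598]
tool_rot: [3.142, -0.0, 0.193]
force: [-0.4, -0.0, 0.6]
grip_width: 0.0425
finger_force: 0.0
```

move_arm --plan '[[[0,0,1,0,0,0,0],[0,0,0.8,0,0,0,0],[0,0,0.6,0,0,0,0],[0,0,0,0,0,0,-1],[0,0,0,0,0,0,-1],[0,0,0,0,0,0,-1],[0,0,0,0,0,0,-1],[0,0,0,0,0,0,-1],[0,0,0,0,0,0,-1],[0,0,0,0,0,0,-1]]]' --grip_force 80

```text
clock: 17.45
position: [0.4364, -0.0193, 0.013]
tool_rot: [3.142, -0.001, 0.193]
force: [-1.1, 0.1, 8.3]
grip_width: 0.0122
finger_force: 79.2
```

Run:
```python
from h import *; from workcell import observe
s=observe();print(s['position'],s['tool_rot'],s['grip_width'],s['force'])
a=np.array([.6036-.095,.0277]);print('lift+align rows');
s['position']=s['position']+[0,0,.04];rows(s,[.475,.0275,s['position'][2]],.003,5)
```

```text
[ 0.43643811 -0.01932275  0.01297896] [ 3.14152724e+00 -8.64639453e-04  1.93363564e-01] 0.01215277987421232 [-1.10713231  0.12676461  8.33035683]
lift+align rows
[0.47, -0.39, -0.0, 0.0, 0.0, 0.36]
[0.45, -0.4, -0.0, 0.0, 0.0, 0.36]
[0.44, -0.42, -0.0, 0.0, 0.0, 0.36]
[0.42, -0.44, -0.0, 0.0, 0.0, 0.36]
[0.4, -0.45, -0.0, 0.0, 0.0, 0.36]
```

move_arm --plan '[[[0,0,-0.6,0,0,0,-1],[0,0,-0.9,0,0,0,-1],[0.47,-0.39,0,0,0,0.36,-1],[0.45,-0.4,0,0,0,0.36,-1],[0.44,-0.42,0,0,0,0.36,-1],[0.42,-0.44,0,0,0,0.36,-1],[0.4,-0.45,0,0,0,0.36,-1],[0,0,0,0,0,0,-1],[0,0,0,0,0,0,-1],[0,0,0,0,0,0,-1]]]'

```text
clock: 18.45
position: [0.474, 0.027, 0.0428]
tool_rot: [3.141, 0.0, 0.005]
force: [-0.6, 0.9, -1.7]
grip_width: 0.0123
finger_force: 78.2
```

Run:
```python
from h import *; from workcell import observe
s=observe();print(s['position'],s['tool_rot'],s['grip_width'],s['force'],s['moment']);delta(s,[.475,.0275,.0270],[np.pi,0,.003])
```

```text
[0.47403894 0.02696802 0.04277259] [3.14145480e+00 2.46828015e-04 5.28984168e-03] 0.012286935339969532 [-0.56293367  0.92426967 -1.70481989] [-0.01638944  0.04804938  0.01467377]
shift/0.02 [ 0.05 -0.03  0.79] turn/6deg [0.   0.   0.02]
```

move_arm --plan '[[[0,-0.03,0.4,0,0,0.02,-1],[0,0,0.36,0,0,0,-1],[0.5,0,0,0,0,0,-1],[0.5,0,0,0,0,0,-1],[0.5,0,0,0,0,0,-1],[0.5,0,0,0,0,0,-1],[0.5,0,0,0,0,0,-1],[0.5,0,0,0,0,0,-1],[0,0,0,0,0,0,-1],[0,0,0,0,0,0,-1]]]'

```text
clock: 19.45
position: [0.5344, 0.0283, 0.0272]
tool_rot: [3.142, 0.0, 0.003]
force: [0.4, -0.1, -2.3]
grip_width: 0.012
finger_force: 78.2
```

move_arm --plan '[[[0.4,0,0,0,0,0,-1],[0.4,0,0,0,0,0,-1],[0.4,0,0,0,0,0,-1],[0.4,0,0,0,0,0,-1],[0.1,0,0,0,0,0,-1],[0.1,0,0,0,0,0,-1],[0.1,0,0,0,0,0,-1],[0.1,0,0,0,0,0,-1],[0,0,0,0,0,0,-1],[0,0,0,0,0,0,-1]]]'

```text
clock: 20.45
position: [0.5745, 0.0285, 0.0273]
tool_rot: [-3.142, -0.0, 0.003]
force: [0.2, -0.8, -3.1]
grip_width: 0.012
finger_force: 78.2
```

Still free; creeping to the stop.

move_arm --plan '[[[0.1,0,0,0,0,0,-1],[0.1,0,0,0,0,0,-1],[0.1,0,0,0,0,0,-1],[0.05,0,0,0,0,0,-1],[0.05,0,0,0,0,0,-1],[0.05,0,0,0,0,0,-1],[0,0,0,0,0,0,-1],[0,0,0,0,0,0,-1],[0,0,0,0,0,0,-1],[0,0,0,0,0,0,-1]]]'

```text
clock: 21.45
position: [0.5762, 0.0282, 0.0256]
tool_rot: [3.141, 0.015, 0.003]
force: [-35.7, -1.0, 11.7]
grip_width: 0.0122
finger_force: 80.2
```

Stop felt at x≈0.576. Easing off, releasing, rising and heading for A.

move_arm --plan '[[[-0.2,0,0.05,0,0,0,-1],[-0.1,0,0,0,0,0,-1],[0,0,0,0,0,0,0],[0,0,0,0,0,0,0],[0,0,0,0,0,0,0],[0,0,-0.5,0,0,0,0],[0,0,-1,0,0,0,0],[0,0,-1,0,0,0,0],[0,0,-1,0,0,0,0],[0,0,-1,0,0,0,0]]]'

```text
clock: 22.45
position: [0.5777, 0.0284, 0.118]
tool_rot: [-3.141, -0.001, 0.003]
force: [-0.0, 0.1, 0.5]
grip_width: 0.0428
finger_force: 0.0
```

```bash
cat >> h.py <<'E'
def hull(c,x,z0=0.,ss=4):
    m=np.zeros((400*ss,640*ss),np.uint8)
    pl=[(-.0535,y,z) for y in(-.028,.028) for z in(0,.008)]+[(.0405,y,z) for y in(-.028,.028) for z in(0,.008)]+[(.0535,y,z) for y in(-.022,.022) for z in(0,.0045)]
    ra=[(a,y,z) for a in(-.048,-.013) for y in(-.007,.007) for z in(.008,.03)]
    for P in(pl,ra):
        P=np.array(P);P[:,2]+=z0
        q=((proj(c,pose(x,P))+.5)*ss-.5).astype(np.float32); cv2.fillConvexPoly(m,cv2.convexHull(q).round().astype(int),255)
    return cv2.resize(m,(640,400),interpolation=cv2.INTER_AREA)/255.
def cass(c,img,x0,win=.10,grid=True):
    """silhouette fit of a cassette on the mat; img BGR; x0 initial x,y,yaw"""
    q=proj(c,pose(x0,[(i*win,j*win,0) for i in(-1,1) for j in(-1,1)])); a,b=np.maximum(q.min(0),0).astype(int),q.max(0).astype(int)
    L=cv2.cvtColor(img,cv2.COLOR_BGR2LAB).astype(float); r=L[a[1]:b[1],a[0]:b[0]]
    med=np.array([168,126,134]) if not grid else np.median(r.reshape(-1,3),0)
    M=np.clip((np.linalg.norm((L-med)*[1,2,2],axis=2)-14)/14,0,1)
    f=lambda x:np.abs(hull(c,x)-M)[a[1]:b[1],a[0]:b[0]].sum()
    from scipy.optimize import minimize
    c0=min(((f([x0[0]+i,x0[1]+j,x0[2]+k]),(x0[0]+i,x0[1]+j,x0[2]+k)) for i in(-.03,-.015,0,.015,.03) for j in(-.03,-.015,0,.015,.03) for k in(-.3,-.15,0,.15,.3)))[1]
    sx=np.array([c0]+[np.array(c0)+d for d in np.diag([.006,.006,.08])])
    r=minimize(f,c0,method='Nelder-Mead',options=dict(initial_simplex=sx,xatol=1e-4,fatol=.05))
    return r.x,r.fun,hull(c,r.x).sum()
E
python3 - <<'E'
from h import *; from workcell import observe
v=np.load("pics/w4.npy");s=dict(position=v[:3],tool_rot=v[3:]);c=wcam(s);a=cv2.imread("pics/w4full.png")
for x in([.446,-.134,-.146],[.464,-.0146,.19],[.461,.219,-.343],[.45,.368,.08]):print(cass(c,a,x))
s=observe();print(s['position'],s['tool_rot']);rows(s,[.43,-.10,.20],-.1,9)
E
```

```text
(array([ 0.44562193, -0.1347032 , -0.15396269]), np.float64(5220.6528482792655), np.float64(3228.227450980392))
(array([ 0.46457546, -0.0141356 ,  0.21723567]), np.float64(2708.701717499078), np.float64(3888.094117647059))
(array([ 0.46168636,  0.2207908 , -0.36161353]), np.float64(2562.280139026721), np.float64(3112.7686274509806))
(array([0.44827478, 0.37165037, 0.06399088]), np.float64(2328.07450842721), np.float64(1975.035294117647))
[0.57773121 0.02841964 0.11798525] [-3.14147136e+00 -8.09836571e-04  2.70408012e-03]
[-0.82, 0.71, -0.46, 0.0, 0.0, 0.11]
[-0.81, 0.72, -0.46, 0.0, 0.0, 0.11]
[-0.81, 0.73, -0.46, 0.0, 0.0, 0.11]
[-0.8, 0.74, -0.46, 0.0, 0.0, 0.11]
[-0.79, 0.75, -0.46, 0.0, 0.0, 0.11]
[-0.78, 0.76, -0.46, 0.0, 0.0, 0.11]
[-0.77, 0.77, -0.46, 0.0, 0.0, 0.11]
[-0.76, 0.77, -0.46, 0.0, 0.0, 0.11]
[-0.75, 0.78, -0.46, 0.0, 0.0, 0.11]
```

The automatic silhouette fit agrees with my readings. Moving over A.

move_arm --plan '[[[-0.82,0.71,-0.46,0,0,0.11,0],[-0.81,0.72,-0.46,0,0,0.11,0],[-0.81,0.73,-0.46,0,0,0.11,0],[-0.8,0.74,-0.46,0,0,0.11,0],[-0.79,0.75,-0.46,0,0,0.11,0],[-0.78,0.76,-0.46,0,0,0.11,0],[-0.77,0.77,-0.46,0,0,0.11,0],[-0.76,0.77,-0.46,0,0,0.11,0],[-0.75,0.78,-0.46,0,0,0.11,0],[0,0,0,0,0,0,0]]]'

```text
clock: 23.45
position: [0.4288, -0.1017, 0.2008]
tool_rot: [-3.142, -0.002, -0.104]
force: [0.0, -0.4, 0.4]
grip_width: 0.0427
finger_force: 0.0
```

```bash
cat >> h.py <<'E'
def grasp(x,z,n,s,up=None):
    cy,sy=np.cos(x[2]),np.sin(x[2]); l=-.0305+.002
    p=[x[0]+l*cy-.0009*-sy*-1, x[1]+l*sy+.0009*cy, z]; print("grasp TCP",np.round(p,4),round(x[2],3)); rows(s,p,x[2],n)
E
python3 - <<'E'
from h import *; from workcell import observe,grab_frame
s=observe();a=grab_frame("wrist")["color"][:,:,::-1].copy();cv2.imwrite("pics/w5full.png",a);c=wcam(s);print(s['position'],s['tool_rot'])
x,f,n=cass(c,a,[.446,-.134,-.15]);print(x,f,n)
print("B home?",proj(c,[[.604,.028,.02]]))
grasp(x,.10,6,s)
E
```

```text
[ 0.4288301  -0.10166133  0.20080001] [-3.14156502e+00 -1.87093912e-03 -1.03969935e-01]
[ 0.44495193 -0.1342916  -0.14716864] 2591.538740850804 4794.839215686274
B home? [[184.29821433  36.23078053]]
grasp TCP [ 0.4169 -0.1292  0.1   ] -0.147
[-0.08, 0.24, 0.84, 0.0, 0.0, 0.07]
[-0.07, 0.24, 0.84, 0.0, 0.0, 0.07]
[-0.07, 0.24, 0.84, 0.0, 0.0, 0.07]
[-0.07, 0.24, 0.84, 0.0, 0.0, 0.07]
[-0.07, 0.24, 0.84, 0.0, 0.0, 0.07]
[-0.07, 0.24, 0.84, 0.0, 0.0, 0.07]
```

move_arm --plan '[[[-0.08,0.24,0.84,0,0,0.07,0],[-0.07,0.24,0.84,0,0,0.07,0],[-0.07,0.24,0.84,0,0,0.07,0],[-0.07,0.24,0.84,0,0,0.07,0],[-0.07,0.24,0.84,0,0,0.07,0],[-0.07,0.24,0.84,0,0,0.07,0],[0,0,1,0,0,0,0],[0,0,1,0,0,0,0],[0,0,1,0,0,0,0],[0,0,0.8,0,0,0,0]]]'

```text
clock: 24.5
position: [0.4185, -0.1269, 0.0212]
tool_rot: [-3.141, 0.0, -0.144]
force: [0.8, -1.2, -0.1]
grip_width: 0.0427
finger_force: 0.0
```

move_arm --plan '[[[0,0,0.6,0,0,0,0],[0,0,0,0,0,0,0],[0,0,0,0,0,0,-1],[0,0,0,0,0,0,-1],[0,0,0,0,0,0,-1],[0,0,0,0,0,0,-1],[0,0,0,0,0,0,-1],[0,0,0,0,0,0,-1],[0,0,-0.6,0,0,0,-1],[0,0,-0.9,0,0,0,-1]]]'

```text
clock: 25.5
position: [0.4177, -0.1274, 0.0412]
tool_rot: [-3.141, 0.001, -0.145]
force: [0.5, 0.1, -1.1]
grip_width: 0.0119
finger_force: 78.1
```

Run:
```python
from h import *; from workcell import observe
s=observe();print(s['position'],s['tool_rot'],s['grip_width'],s['force'])
rows(s,[.475,-.0425,.0427],.003,7)
```

```text
[ 0.41773223 -0.12741702  0.04116175] [-3.14144066e+00  7.59809769e-04 -1.44795805e-01] 0.01191434559594368 [ 0.52170627  0.12761748 -1.13447759]
[0.32, -0.66, -0.01, 0.0, 0.0, -0.2]
[0.33, -0.65, -0.01, 0.0, 0.0, -0.2]
[0.34, -0.65, -0.01, 0.0, 0.0, -0.2]
[0.36, -0.64, -0.01, 0.0, 0.0, -0.2]
[0.37, -0.63, -0.01, 0.0, 0.0, -0.2]
[0.38, -0.62, -0.01, 0.0, 0.0, -0.2]
[0.4, -0.61, -0.01, 0.0, 0.0, -0.2]
```

move_arm --plan '[[[0.32,-0.66,0,0,0,-0.2,-1],[0.33,-0.65,0,0,0,-0.2,-1],[0.34,-0.65,0,0,0,-0.2,-1],[0.36,-0.64,0,0,0,-0.2,-1],[0.37,-0.63,0,0,0,-0.2,-1],[0.38,-0.62,0,0,0,-0.2,-1],[0.4,-0.61,0,0,0,-0.2,-1],[0,0,0,0,0,0,-1],[0,0,0,0,0,0,-1],[0,0,0,0,0,0,-1]]]'

```text
clock: 26.5
position: [0.4748, -0.0432, 0.0402]
tool_rot: [3.141, 0.001, 0.001]
force: [-0.5, -0.3, -1.6]
grip_width: 0.012
finger_force: 78.2
```

Run:
```python
from h import *; from workcell import observe
s=observe();print(s['position'],s['tool_rot'],s['grip_width'],s['force']);delta(s,[.475,-.0425,.0260],[np.pi,0,.003])
```

```text
[ 0.47478753 -0.04316364  0.04023222] [3.14130436e+00 5.27177357e-04 9.73927308e-04] 0.011973922543722225 [-0.50205242 -0.26588775 -1.57327883]
shift/0.02 [ 0.01 -0.03  0.71] turn/6deg [ 0.    0.01 -0.02]
```

move_arm --plan '[[[0,-0.03,0.4,0,0,-0.02,-1],[0,0,0.4,0,0,0,-1],[0.5,0,0,0,0,0,-1],[0.5,0,0,0,0,0,-1],[0.5,0,0,0,0,0,-1],[0.5,0,0,0,0,0,-1],[0.5,0,0,0,0,0,-1],[0.5,0,0,0,0,0,-1],[0,0,0,0,0,0,-1],[0,0,0,0,0,0,-1]]]'

```text
clock: 27.5
position: [0.5356, -0.0419, 0.0243]
tool_rot: [3.142, -0.0, 0.004]
force: [0.6, 0.5, 0.2]
grip_width: 0.0001
finger_force: 0.0
```

The grip was lost. Looking before moving.

Run:
```python
from h import *; from workcell import observe,grab_frame
s=observe();a=grab_frame("wrist")["color"][:,:,::-1].copy();b=grab_frame("scene")["color"][:,:,::-1];d=grab_frame("side")["color"][:,:,::-1]
cv2.imwrite("pics/w6full.png",a)
cv2.imwrite("pics/w6.png",np.vstack([cv2.resize(a[0:250,120:520],(800,500))[0:330],np.hstack([cv2.resize(b[170:260,230:365],(405,270),interpolation=2),cv2.resize(d[170:260,300:432],(395,270),interpolation=2)])]))
```

```text
(no output)
```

View pics/w6.png

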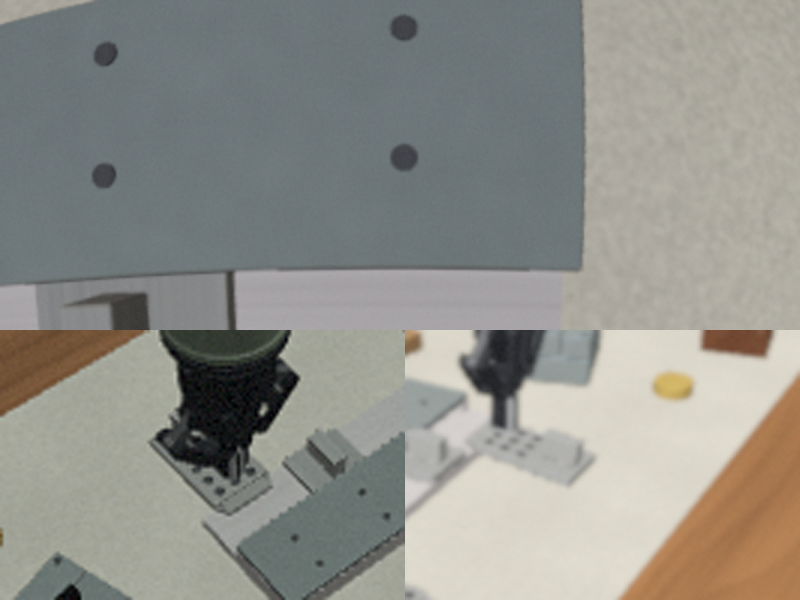

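Cassette A's nose caught the sill because I had lowered too far, and the fingers slid off its rail. It lies upright just in front of the rack near bay 5; B sits in bay 4. Rising and refitting A.

move_arm --plan '[[[0,0,-0.5,0,0,0,-1],[0,0,-1,0,0,0,-1],[0,0,-1,0,0,0,-1],[0,0,-1,0,0,0,0],[-0.7,0,-1,0,0,0,0],[-1,0,-1,0,0,0,0],[-1,0,-1,0,0,0,0],[-1,0,-1,0,0,0,0],[-1,0,-0.5,0,0,0,0],[0,0,0,0,0,0,0]]]'

```text
clock: 28.65
position: [0.4397, -0.0423, 0.1862]
tool_rot: [-3.141, -0.002, 0.003]
force: [0.9, -0.3, -0.7]
grip_width: 0.0427
finger_force: 0.0
```

Run:
```python
from h import *; from workcell import observe,grab_frame
s=observe();a=grab_frame("wrist")["color"][:,:,::-1].copy();c=wcam(s);print(s['position'],s['tool_rot'])
x,f,n=cass(c,a,[.485,-.05,0]);print(x,f,n);cv2.imwrite("pics/w7full.png",a)
m=(hull(c,x)*255).astype(np.uint8)
k,_=cv2.findContours((m>128).astype(np.uint8),0,2);b=cv2.resize(a[60:330,160:520],None,fx=2.2,fy=2.2,interpolation=2)
for q in k: cv2.polylines(b,[((q.reshape(-1,2)-[160,60]+.5)*2.2).astype(int)],True,(0,255,0),1)
cv2.imwrite("pics/w7.png",b)
```

```text
[ 0.43974654 -0.04229442  0.18618163] [-3.14089335e+00 -1.79280712e-03  3.42601202e-03]
[ 0.51157637 -0.04339229  0.01101523] 1774.9815635230923 5516.098039215686
```

View pics/w7.png

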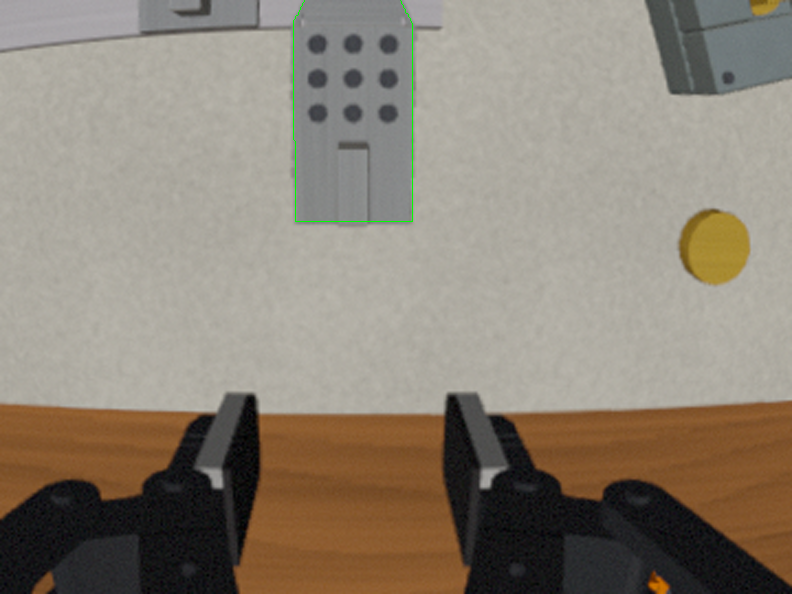

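The fit outline lies right on A: (0.5116,-0.0434), yaw 0.01, with its nose resting on the sill and so tilted about 7°. B is flush with the sill edge. I'll pitch the tool to match A.

Run:
```python
from h import *; from workcell import observe
s=observe();delta(s,[.4813,-.0425,.06],[np.pi,-.127,.010])
s['position']=np.array([.4813,-.0425,.06]);s['tool_rot']=np.array([np.pi,-.127,.010]);delta(s,[.4813,-.0425,.0150],[np.pi,-.127,.01])
```

```text
shift/0.02 [2.01 0.03 6.28] turn/6deg [-0.    1.19 -0.06]
shift/0.02 [-0.28 -0.    2.23] turn/6deg [0. 0. 0.]
```

move_arm --plan '[[[1,0.01,0.5,0,0,0,0],[1,0.01,0.8,0,0,0,0],[0,0.01,1,0,0,-0.06,0],[0,0,1,0,0,0,0],[0,0,1,0,0,0,0],[0,0,1,0,0,0,0],[0,0,0.98,0,0,0,0],[0,0,0,0,0.6,0,0],[0,0,0,0,0.6,0,0],[0,0,0,0,0,0,0]]]'

```text
clock: 29.7
position: [0.4801, -0.0428, 0.0582]
tool_rot: [-3.141, -0.125, 0.01]
force: [-0.6, -0.0, 0.2]
grip_width: 0.0428
finger_force: 0.0
```

move_arm --plan '[[[-0.09,0,0.7,0,0,0,0],[-0.09,0,0.7,0,0,0,0],[-0.06,0,0.5,0,0,0,0],[-0.04,0,0.33,0,0,0,0],[0,0,0,0,0,0,0],[0,0,0,0,0,0,0],[0,0,0,0,0,0,-1],[0,0,0,0,0,0,-1],[0,0,0,0,0,0,-1],[0,0,0,0,0,0,-1]]]' --grip_force 100

```text
clock: 30.7
position: [0.4817, -0.0426, 0.0148]
tool_rot: [-3.141, -0.126, 0.01]
force: [-2.3, 0.5, 12.3]
grip_width: 0.0114
finger_force: 97.8
```

move_arm --plan '[[[0,0,0,0,0,0,-1],[0,0,0,0,0,0,-1],[0.03,0,-0.4,0,0,0,-1],[0.1,0,-0.8,0,0,0,-1],[0,0,0,0,-0.6,0,-1],[0,0,0,0,-0.6,0,-1],[0,0,0,0,0,0,-1],[0,0,0,0,0,0,-1],[0,0,0,0,0,0,-1],[0,0,0,0,0,0,-1]]]'

```text
clock: 31.7
position: [0.4806, -0.0427, 0.0383]
tool_rot: [-3.141, 0.0, 0.01]
force: [-0.1, -0.6, -1.8]
grip_width: 0.0119
finger_force: 98.0
```

Run:
```python
from h import *; from workcell import observe
s=observe();print(s['position'],s['tool_rot'],s['grip_width'],s['force'],s['moment']);delta(s,[.48,-.0425,.0272],[np.pi,0,.003])
```

```text
[ 0.48057766 -0.04274781  0.03827025] [-3.14141988e+00  4.65220424e-04  9.93938124e-03] 0.011891819121709566 [-0.09592961 -0.5671269  -1.79639473] [ 0.02278944  0.05003719 -0.02192538]
shift/0.02 [-0.03 -0.01  0.55] turn/6deg [-0.    0.    0.07]
```

move_arm --plan '[[[0,0,0.2,0,0,0.07,-1],[0,0,0.2,0,0,0,-1],[0,0,0.1,0,0,0,-1],[0,0,0.05,0,0,0,-1],[0,0,0.05,0,0,0,-1],[0,0,0,0,0,0,-1],[0,0,0,0,0,0,-1],[0,0,0,0,0,0,-1],[0,0,0,0,0,0,-1],[0,0,0,0,0,0,-1]]]'

```text
clock: 32.7
position: [0.4811, -0.0426, 0.0263]
tool_rot: [-3.141, 0.001, 0.003]
force: [0.3, -0.0, -0.9]
grip_width: 0.0118
finger_force: 97.9
```

move_arm --plan '[[[0.3,0,-0.02,0,0,0,-1],[0.4,0,0,0,0,0,-1],[0.4,0,0,0,0,0,-1],[0.4,0,0,0,0,0,-1],[0.4,0,0,0,0,0,-1],[0.4,0,0,0,0,0,-1],[0.4,0,0,0,0,0,-1],[0,0,0,0,0,0,-1],[0,0,0,0,0,0,-1],[0,0,0,0,0,0,-1]]]'

```text
clock: 33.7
position: [0.5347, -0.0425, 0.0266]
tool_rot: [-3.141, 0.001, 0.003]
force: [-0.3, -0.5, -0.6]
grip_width: 0.0117
finger_force: 97.9
```

move_arm --plan '[[[0.4,0,0,0,0,0,-1],[0.4,0,0,0,0,0,-1],[0.4,0,0,0,0,0,-1],[0.3,0,0,0,0,0,-1],[0.1,0,0,0,0,0,-1],[0.1,0,0,0,0,0,-1],[0.1,0,0,0,0,0,-1],[0.1,0,0,0,0,0,-1],[0.1,0,0,0,0,0,-1],[0,0,0,0,0,0,-1]]]'

```text
clock: 34.7
position: [0.5753, -0.0423, 0.0266]
tool_rot: [-3.142, 0.001, 0.003]
force: [1.0, -0.1, -1.1]
grip_width: 0.0111
finger_force: 97.9
```

move_arm --plan '[[[0.1,0,0,0,0,0,-1],[0.1,0,0,0,0,0,-1],[0.1,0,0,0,0,0,-1],[0.05,0,0,0,0,0,-1],[0,0,0,0,0,0,-1],[0,0,0,0,0,0,-1],[0,0,0,0,0,0,-1],[0,0,0,0,0,0,-1],[0,0,0,0,0,0,-1],[0,0,0,0,0,0,-1]]]'

```text
clock: 35.7
position: [0.5767, -0.0426, 0.0256]
tool_rot: [-3.141, 0.011, 0.002]
force: [-30.1, 0.7, 15.3]
grip_width: 0.0116
finger_force: 100.3
```

A is home too. Releasing, then to C.

move_arm --plan '[[[-0.2,0,0.05,0,0,0,-1],[-0.1,0,0,0,0,0,-1],[0,0,0,0,0,0,0],[0,0,0,0,0,0,0],[0,0,0,0,0,0,0],[0,0,-0.5,0,0,0,0],[0,0,-1,0,0,0,0],[0,0,-1,0,0,0,0],[0,0,-1,0,0,0,0],[0,0,-1,0,0,0,0]]]'

```text
clock: 36.7
position: [0.5763, -0.0424, 0.1172]
tool_rot: [-3.141, 0.0, 0.003]
force: [0.4, -0.4, 0.5]
grip_width: 0.0425
finger_force: 0.0
```

Run:
```python
from h import *; from workcell import observe
s=observe();print(s['position'],s['tool_rot']);rows(s,[.44,.22,.20],-.2,15)
```

```text
[ 0.576263   -0.04243168  0.11722061] [-3.14147287e+00  1.25831481e-04  2.72126851e-03]
[-0.45, -0.88, -0.28, 0.0, 0.0, 0.13]
[-0.46, -0.87, -0.28, 0.0, 0.0, 0.13]
[-0.48, -0.86, -0.28, 0.0, 0.0, 0.13]
[-0.49, -0.86, -0.28, 0.0, 0.0, 0.13]
[-0.5, -0.85, -0.28, 0.0, 0.0, 0.13]
[-0.51, -0.84, -0.28, 0.0, 0.0, 0.13]
[-0.52, -0.84, -0.28, 0.0, 0.0, 0.13]
[-0.53, -0.83, -0.28, 0.0, 0.0, 0.13]
[-0.54, -0.82, -0.28, 0.0, 0.0, 0.13]
[-0.55, -0.81, -0.28, 0.0, 0.0, 0.13]
[-0.57, -0.81, -0.28, 0.0, 0.0, 0.13]
[-0.58, -0.8, -0.28, 0.0, 0.0, 0.13]
[-0.59, -0.79, -0.28, 0.0, 0.0, 0.13]
[-0.6, -0.78, -0.28, 0.0, 0.0, 0.13]
[-0.61, -0.78, -0.28, 0.0, 0.0, 0.13]
```

move_arm --plan '[[[-0.45,-0.88,-0.28,0,0,0.13,0],[-0.46,-0.87,-0.28,0,0,0.13,0],[-0.48,-0.86,-0.28,0,0,0.13,0],[-0.49,-0.86,-0.28,0,0,0.13,0],[-0.5,-0.85,-0.28,0,0,0.13,0],[-0.51,-0.84,-0.28,0,0,0.13,0],[-0.52,-0.84,-0.28,0,0,0.13,0],[-0.53,-0.83,-0.28,0,0,0.13,0],[-0.54,-0.82,-0.28,0,0,0.13,0],[-0.55,-0.81,-0.28,0,0,0.13,0]]]'

```text
clock: 37.7
position: [0.4853, 0.1332, 0.1727]
tool_rot: [-3.141, 0.0, -0.134]
force: [1.3, -0.6, -0.0]
grip_width: 0.0428
finger_force: 0.0
```

move_arm --plan '[[[-0.57,-0.81,-0.28,0,0,0.13,0],[-0.58,-0.8,-0.28,0,0,0.13,0],[-0.59,-0.79,-0.28,0,0,0.13,0],[-0.6,-0.78,-0.28,0,0,0.13,0],[-0.61,-0.78,-0.28,0,0,0.13,0],[0,0,0,0,0,0,0],[0,0,0,0,0,0,0],[0,0,0,0,0,0,0],[0,0,0,0,0,0,0],[0,0,0,0,0,0,0]]]'

```text
clock: 38.7
position: [0.4402, 0.2196, 0.1996]
tool_rot: [3.141, 0.001, -0.202]
force: [-0.2, 0.2, 0.3]
grip_width: 0.0425
finger_force: 0.0
```

Run:
```python
from h import *; from workcell import observe,grab_frame
s=observe();a=grab_frame("wrist")["color"][:,:,::-1].copy();cv2.imwrite("pics/w8full.png",a);c=wcam(s);print(s['position'],s['tool_rot'])
print("D",cass(c,a,[.45,.37,.07]))
x,f,n=cass(c,a,[.461,.2195,-.35]);print(x,f,n)
grasp(x,.10,6,s)
```

```text
[0.44020161 0.21960411 0.19964988] [ 3.14132961e+00  7.99399736e-04 -2.02200722e-01]
D (array([0.44798054, 0.37090516, 0.06561024]), np.float64(7876.941929589917), np.float64(3820.2705882352943))
[ 0.46130836  0.22118754 -0.35939894] 1948.059840592754 4884.517647058824
grasp TCP [0.4349 0.2321 0.1   ] -0.359
[-0.06, -0.09, 0.83, 0.0, 0.0, 0.25]
[-0.07, -0.09, 0.83, 0.0, 0.0, 0.25]
[-0.07, -0.09, 0.83, 0.0, 0.0, 0.25]
[-0.07, -0.09, 0.83, 0.0, 0.0, 0.25]
[-0.07, -0.09, 0.83, 0.0, 0.0, 0.25]
[-0.08, -0.08, 0.83, 0.0, 0.0, 0.25]
```

move_arm --plan '[[[-0.06,-0.09,0.83,0,0,0.25,0],[-0.07,-0.09,0.83,0,0,0.25,0],[-0.07,-0.09,0.83,0,0,0.25,0],[-0.07,-0.09,0.83,0,0,0.25,0],[-0.07,-0.09,0.83,0,0,0.25,0],[-0.08,-0.08,0.83,0,0,0.25,0],[0,0,1,0,0,0,0],[0,0,1,0,0,0,0],[0,0,1,0,0,0,0],[0,0,0.8,0,0,0,0]]]'

```text
clock: 39.75
position: [0.4345, 0.2323, 0.023]
tool_rot: [3.141, 0.001, -0.359]
force: [0.9, -0.2, -0.0]
grip_width: 0.0431
finger_force: 0.0
```

move_arm --plan '[[[0,0,0.55,0,0,0,0],[0,0,0,0,0,0,0],[0,0,0,0,0,0,-1],[0,0,0,0,0,0,-1],[0,0,0,0,0,0,-1],[0,0,0,0,0,0,-1],[0,0,0,0,0,0,-1],[0,0,0,0,0,0,-1],[0,0,0,0,0,0,-1],[0,0,0,0,0,0,-1]]]'

```text
clock: 40.75
position: [0.435, 0.2328, 0.0142]
tool_rot: [-3.141, -0.0, -0.359]
force: [-2.2, -1.1, 9.4]
grip_width: 0.0112
finger_force: 98.8
```

Run:
```python
from h import *; from workcell import observe
s=observe();print(s['position'],s['tool_rot'],s['grip_width'],s['force'])
rows(s,[.478,.1675,s['position'][2]],.003,8)
```

```text
[0.43497259 0.2327938  0.01419102] [-3.14061919e+00 -2.05781651e-05 -3.58756137e-01] 0.011217033826515873 [-2.22145328 -1.05994807  9.39867436]
[0.4, 0.29, -0.0, 0.0, 0.0, -0.43]
[0.38, 0.31, -0.0, 0.0, 0.0, -0.43]
[0.37, 0.32, -0.0, 0.0, 0.0, -0.43]
[0.35, 0.34, -0.0, 0.0, 0.0, -0.43]
[0.34, 0.35, -0.0, 0.0, 0.0, -0.43]
[0.32, 0.37, -0.0, 0.0, 0.0, -0.43]
[0.3, 0.38, -0.0, 0.0, 0.0, -0.43]
[0.29, 0.4, -0.0, 0.0, 0.0, -0.43]
```

move_arm --plan '[[[0,0,-0.6,0,0,0,-1],[0,0,-0.9,0,0,0,-1],[0.4,0.29,0,0,0,-0.43,-1],[0.38,0.31,0,0,0,-0.43,-1],[0.37,0.32,0,0,0,-0.43,-1],[0.35,0.34,0,0,0,-0.43,-1],[0.34,0.35,0,0,0,-0.43,-1],[0.32,0.37,0,0,0,-0.43,-1],[0.3,0.38,0,0,0,-0.43,-1],[0.29,0.4,0,0,0,-0.43,-1]]]'

```text
clock: 41.75
position: [0.4781, 0.1669, 0.0442]
tool_rot: [-3.141, -0.0, 0.004]
force: [-0.4, 0.4, -2.3]
grip_width: 0.0114
finger_force: 98.0
```

move_arm --plan '[[[0,0,0,0,0,0,-1],[0,0,0,0,0,0,-1],[0,0,0.2,0,0,0,-1],[0,0,0.1,0,0,0,-1],[0,0,0.05,0,0,0,-1],[0,0,0.05,0,0,0,-1],[0,0,0,0,0,0,-1],[0,0,0,0,0,0,-1],[0,0,0,0,0,0,-1],[0,0,0,0,0,0,-1]]]'

```text
clock: 42.75
position: [0.4777, 0.1672, 0.0351]
tool_rot: [-3.141, 0.001, 0.002]
force: [0.3, 0.6, -2.1]
grip_width: 0.0111
finger_force: 98.0
```

Run:
```python
from h import *; from workcell import observe
s=observe();print(s['position'],s['tool_rot'],s['grip_width'],s['force']);delta(s,[.48,.1675,.0270],[np.pi,0,.003])
```

```text
[0.47768136 0.16717499 0.03512288] [-3.14146234e+00  6.58152041e-04  1.70477752e-03] 0.011147342084258945 [ 0.27992827  0.58599159 -2.07978374]
shift/0.02 [ 0.12 -0.02  0.41] turn/6deg [-0.    0.01 -0.01]
```

move_arm --plan '[[[0.1,-0.02,0.2,0,0,0,-1],[0,0,0.1,0,0,0,-1],[0,0,0.06,0,0,0,-1],[0,0,0.04,0,0,0,-1],[0,0,0,0,0,0,-1],[0,0,0,0,0,0,-1],[0,0,0,0,0,0,-1],[0,0,0,0,0,0,-1],[0,0,0,0,0,0,-1],[0,0,0,0,0,0,-1]]]'

```text
clock: 43.75
position: [0.4797, 0.1676, 0.0271]
tool_rot: [-3.141, 0.001, 0.002]
force: [0.0, 0.5, -1.0]
grip_width: 0.0115
finger_force: 98.0
```

move_arm --plan '[[[0.3,0,-0.02,0,0,0,-1],[0.4,0,0,0,0,0,-1],[0.4,0,0,0,0,0,-1],[0.4,0,0,0,0,0,-1],[0.4,0,0,0,0,0,-1],[0.4,0,0,0,0,0,-1],[0.4,0,0,0,0,0,-1],[0,0,0,0,0,0,-1],[0,0,0,0,0,0,-1],[0,0,0,0,0,0,-1]]]'

```text
clock: 44.75
position: [0.5333, 0.1677, 0.0274]
tool_rot: [-3.142, 0.001, 0.002]
force: [0.5, -0.3, -1.7]
grip_width: 0.0118
finger_force: 98.0
```

move_arm --plan '[[[0.4,0,0,0,0,0,-1],[0.4,0,0,0,0,0,-1],[0.4,0,0,0,0,0,-1],[0.3,0,0,0,0,0,-1],[0.1,0,0,0,0,0,-1],[0.1,0,0,0,0,0,-1],[0.1,0,0,0,0,0,-1],[0.1,0,0,0,0,0,-1],[0.1,0,0,0,0,0,-1],[0,0,0,0,0,0,-1]]]'

```text
clock: 45.75
position: [0.5739, 0.1678, 0.0274]
tool_rot: [-3.141, 0.001, 0.002]
force: [-0.0, 0.4, -2.3]
grip_width: 0.0113
finger_force: 98.0
```

move_arm --plan '[[[0.1,0,0,0,0,0,-1],[0.05,0,0,0,0,0,-1],[0.05,0,0,0,0,0,-1],[0,0,0,0,0,0,-1],[0,0,0,0,0,0,-1],[0,0,0,0,0,0,-1],[0,0,0,0,0,0,-1],[0,0,0,0,0,0,-1],[0,0,0,0,0,0,-1],[0,0,0,0,0,0,-1]]]'

```text
clock: 46.75
position: [0.5748, 0.1676, 0.0268]
tool_rot: [3.141, 0.006, 0.002]
force: [-17.0, -0.8, 6.6]
grip_width: 0.0112
finger_force: 99.2
```

move_arm --plan '[[[0.1,0,0,0,0,0,-1],[0,0,0,0,0,0,-1],[-0.2,0,0.05,0,0,0,-1],[0,0,0,0,0,0,0],[0,0,0,0,0,0,0],[0,0,0,0,0,0,0],[0,0,-0.5,0,0,0,0],[0,0,-1,0,0,0,0],[0,0,-1,0,0,0,0],[0,0,-1,0,0,0,0]]]'

```text
clock: 47.75
position: [0.5759, 0.1677, 0.0979]
tool_rot: [-3.141, 0.0, 0.002]
force: [0.8, 0.6, 0.7]
grip_width: 0.0424
finger_force: 0.0
```

Run:
```python
from h import *; from workcell import observe
s=observe();print(s['position'],s['tool_rot']);rows(s,[.43,.34,.20],.06,12)
```

```text
[0.575919   0.16771137 0.09794421] [-3.14137571e+00  1.98553716e-04  1.65122008e-03]
[-0.61, -0.72, -0.43, 0.0, 0.0, -0.05]
[-0.6, -0.72, -0.43, 0.0, 0.0, -0.05]
[-0.6, -0.72, -0.43, 0.0, 0.0, -0.05]
[-0.6, -0.73, -0.43, 0.0, 0.0, -0.05]
[-0.59, -0.73, -0.43, 0.0, 0.0, -0.05]
[-0.59, -0.73, -0.43, 0.0, 0.0, -0.05]
[-0.59, -0.74, -0.43, 0.0, 0.0, -0.05]
[-0.58, -0.74, -0.43, 0.0, 0.0, -0.05]
[-0.58, -0.74, -0.43, 0.0, 0.0, -0.05]
[-0.57, -0.74, -0.43, 0.0, 0.0, -0.05]
[-0.57, -0.75, -0.43, 0.0, 0.0, -0.05]
[-0.57, -0.75, -0.43, 0.0, 0.0, -0.05]
```

move_arm --plan '[[[-0.61,-0.72,-0.43,0,0,-0.05,0],[-0.6,-0.72,-0.43,0,0,-0.05,0],[-0.6,-0.72,-0.43,0,0,-0.05,0],[-0.6,-0.73,-0.43,0,0,-0.05,0],[-0.59,-0.73,-0.43,0,0,-0.05,0],[-0.59,-0.73,-0.43,0,0,-0.05,0],[-0.59,-0.74,-0.43,0,0,-0.05,0],[-0.58,-0.74,-0.43,0,0,-0.05,0],[-0.58,-0.74,-0.43,0,0,-0.05,0],[-0.57,-0.74,-0.43,0,0,-0.05,0]]]'

```text
clock: 48.75
position: [0.4535, 0.3115, 0.1837]
tool_rot: [-3.141, 0.0, 0.054]
force: [0.1, -0.0, 0.7]
grip_width: 0.0426
finger_force: 0.0
```

move_arm --plan '[[[-0.57,-0.75,-0.43,0,0,-0.05,0],[-0.57,-0.75,-0.43,0,0,-0.05,0],[0,0,0,0,0,0,0],[0,0,0,0,0,0,0],[0,0,0,0,0,0,0],[0,0,0,0,0,0,0],[0,0,0,0,0,0,0],[0,0,0,0,0,0,0],[0,0,0,0,0,0,0],[0,0,0,0,0,0,0]]]'

```text
clock: 49.75
position: [0.4294, 0.3395, 0.1997]
tool_rot: [-3.142, 0.001, 0.065]
force: [-0.0, -0.0, -0.5]
grip_width: 0.043
finger_force: 0.0
```

Run:
```python
from h import *; from workcell import observe,grab_frame
s=observe();a=grab_frame("wrist")["color"][:,:,::-1].copy();cv2.imwrite("pics/w9full.png",a);c=wcam(s);print(s['position'],s['tool_rot'])
x,f,n=cass(c,a,[.448,.371,.065],win=.08);print(x,f,n)
grasp(x,.10,6,s)
```

```text
[0.42943775 0.33951745 0.19967732] [-3.14152315e+00  8.58935757e-04  6.45062932e-02]
[0.44828856 0.37069148 0.07009075] 102.07492274027275 4848.231372549019
grasp TCP [0.4198 0.3696 0.1   ] 0.07
[-0.06, -0.26, 0.83, 0.0, 0.0, -0.01]
[-0.06, -0.26, 0.83, 0.0, 0.0, -0.01]
[-0.06, -0.26, 0.83, 0.0, 0.0, -0.01]
[-0.06, -0.26, 0.83, 0.0, 0.0, -0.01]
[-0.06, -0.26, 0.83, 0.0, 0.0, -0.01]
[-0.06, -0.26, 0.83, 0.0, 0.0, -0.01]
```

Excellent fit (residual 2%). Grasping D.

move_arm --plan '[[[-0.06,-0.26,0.83,0,0,-0.01,0],[-0.06,-0.26,0.83,0,0,-0.01,0],[-0.06,-0.26,0.83,0,0,-0.01,0],[-0.06,-0.26,0.83,0,0,-0.01,0],[-0.06,-0.26,0.83,0,0,-0.01,0],[-0.06,-0.26,0.83,0,0,-0.01,0],[0,0,1,0,0,0,0],[0,0,1,0,0,0,0],[0,0,1,0,0,0,0],[0,0,0.8,0,0,0,0]]]'

```text
clock: 50.8
position: [0.4198, 0.3701, 0.023]
tool_rot: [3.141, 0.001, 0.071]
force: [-0.1, -0.5, 0.4]
grip_width: 0.0427
finger_force: 0.0
```

move_arm --plan '[[[0,0,0.55,0,0,0,0],[0,0,0,0,0,0,0],[0,0,0,0,0,0,-1],[0,0,0,0,0,0,-1],[0,0,0,0,0,0,-1],[0,0,0,0,0,0,-1],[0,0,0,0,0,0,-1],[0,0,0,0,0,0,-1],[0,0,0,0,0,0,-1],[0,0,0,0,0,0,-1]]]'

```text
clock: 51.8
position: [0.4204, 0.3705, 0.0143]
tool_rot: [-3.141, -0.0, 0.071]
force: [-1.8, -2.5, 8.7]
grip_width: 0.0111
finger_force: 98.8
```

Run:
```python
from h import *; from workcell import observe
s=observe();print(s['position'],s['tool_rot'],s['grip_width'],s['force'])
rows(s,[.478,.2375,s['position'][2]],.003,8)
```

```text
[0.4203823  0.37052824 0.01428658] [-3.14058882e+00 -2.09965303e-04  7.07109970e-02] 0.011115000791114675 [-1.79499379 -2.51501562  8.6549245 ]
[0.3, 0.85, -0.0, 0.0, 0.0, 0.08]
[0.31, 0.85, -0.0, 0.0, 0.0, 0.08]
[0.31, 0.85, -0.0, 0.0, 0.0, 0.08]
[0.32, 0.85, -0.0, 0.0, 0.0, 0.08]
[0.33, 0.84, -0.0, 0.0, 0.0, 0.08]
[0.34, 0.84, -0.0, 0.0, 0.0, 0.08]
[0.34, 0.84, -0.0, 0.0, 0.0, 0.08]
[0.35, 0.84, -0.0, 0.0, 0.0, 0.08]
```

move_arm --plan '[[[0,0,-0.6,0,0,0,-1],[0,0,-0.9,0,0,0,-1],[0.3,0.85,0,0,0,0.08,-1],[0.31,0.85,0,0,0,0.08,-1],[0.31,0.85,0,0,0,0.08,-1],[0.32,0.85,0,0,0,0.08,-1],[0.33,0.84,0,0,0,0.08,-1],[0.34,0.84,0,0,0,0.08,-1],[0.34,0.84,0,0,0,0.08,-1],[0.35,0.84,0,0,0,0.08,-1]]]'

```text
clock: 52.8
position: [0.4782, 0.2368, 0.0443]
tool_rot: [-3.141, -0.0, 0.004]
force: [0.0, 0.8, -2.5]
grip_width: 0.0113
finger_force: 97.9
```

move_arm --plan '[[[0,0,0,0,0,0,-1],[0,0,0,0,0,0,-1],[0,0,0.2,0,0,0,-1],[0,0,0.2,0,0,0,-1],[0,0,0.1,0,0,0,-1],[0,0,0.05,0,0,0,-1],[0,0,0,0,0,0,-1],[0,0,0,0,0,0,-1],[0,0,0,0,0,0,-1],[0,0,0,0,0,0,-1]]]'

```text
clock: 53.8
position: [0.4776, 0.2373, 0.0322]
tool_rot: [-3.141, 0.001, 0.004]
force: [-0.3, -0.0, -1.2]
grip_width: 0.0116
finger_force: 98.0
```

Run:
```python
from h import *; from workcell import observe
s=observe();print(s['position'],s['tool_rot'],s['grip_width'],s['force']);delta(s,[.48,.2375,.0271],[np.pi,0,.003])
```

```text
[0.4776387  0.23731525 0.03216655] [-3.14144618e+00  6.20062090e-04  3.90771880e-03] 0.011557275397791136 [-0.33715389 -0.03561117 -1.20339777]
shift/0.02 [ 0.12 -0.01  0.25] turn/6deg [-0.    0.01  0.01]
```

move_arm --plan '[[[0.1,0,0.1,0,0,0,-1],[0,0,0.1,0,0,0,-1],[0,0,0.04,0,0,0,-1],[0,0,0,0,0,0,-1],[0.4,0,0,0,0,0,-1],[0.4,0,0,0,0,0,-1],[0.4,0,0,0,0,0,-1],[0.4,0,0,0,0,0,-1],[0,0,0,0,0,0,-1],[0,0,0,0,0,0,-1]]]'

```text
clock: 54.8
position: [0.5116, 0.2373, 0.0271]
tool_rot: [3.142, 0.001, 0.004]
force: [0.1, -0.8, -1.9]
grip_width: 0.0112
finger_force: 98.0
```

move_arm --plan '[[[0.4,0,0,0,0,0,-1],[0.4,0,0,0,0,0,-1],[0.4,0,0,0,0,0,-1],[0.4,0,0,0,0,0,-1],[0.4,0,0,0,0,0,-1],[0.4,0,0,0,0,0,-1],[0.4,0,0,0,0,0,-1],[0.1,0,0,0,0,0,-1],[0.1,0,0,0,0,0,-1],[0,0,0,0,0,0,-1]]]'

```text
clock: 55.8
position: [0.5716, 0.2377, 0.0272]
tool_rot: [-3.142, 0.001, 0.004]
force: [-0.6, -0.4, -1.1]
grip_width: 0.0111
finger_force: 98.0
```

move_arm --plan '[[[0.1,0,0,0,0,0,-1],[0.1,0,0,0,0,0,-1],[0.1,0,0,0,0,0,-1],[0.05,0,0,0,0,0,-1],[0.05,0,0,0,0,0,-1],[0,0,0,0,0,0,-1],[0,0,0,0,0,0,-1],[0,0,0,0,0,0,-1],[0,0,0,0,0,0,-1],[0,0,0,0,0,0,-1]]]'

```text
clock: 56.8
position: [0.5749, 0.2376, 0.0265]
tool_rot: [3.14, 0.01, 0.005]
force: [-27.9, -1.2, 13.6]
grip_width: 0.0116
finger_force: 100.2
```

All four are at the stop. Releasing, then one check of the rack on the way back to the key.

move_arm --plan '[[[-0.25,0,0.05,0,0,0,-1],[0,0,0,0,0,0,-1],[0,0,0,0,0,0,0],[0,0,0,0,0,0,0],[0,0,0,0,0,0,0],[0,0,-0.5,0,0,0,0],[0,0,-1,0,0,0,0],[0,0,-1,0,0,0,0],[0,0,-1,0,0,0,0],[0,0,-1,0,0,0,0]]]'

```text
clock: 57.8
position: [0.5748, 0.2377, 0.1178]
tool_rot: [-3.141, 0.0, 0.004]
force: [-0.8, -0.9, -0.1]
grip_width: 0.0427
finger_force: 0.0
```

Run:
```python
from h import *; from workcell import observe
s=observe();print(s['position'],s['tool_rot']);rows(s,[.50,.08,.24],0,10)
```

```text
[0.57478949 0.23767025 0.11782323] [-3.14125362e+00  2.34865779e-04  3.83759746e-03]
[-0.38, 0.79, -0.61, 0.0, 0.0, 0.0]
[-0.38, 0.79, -0.61, 0.0, 0.0, 0.0]
[-0.38, 0.79, -0.61, 0.0, 0.0, 0.0]
[-0.38, 0.79, -0.61, 0.0, 0.0, 0.0]
[-0.38, 0.79, -0.61, 0.0, 0.0, 0.0]
[-0.38, 0.79, -0.61, 0.0, 0.0, 0.0]
[-0.38, 0.79, -0.61, 0.0, 0.0, 0.0]
[-0.37, 0.79, -0.61, 0.0, 0.0, 0.0]
[-0.37, 0.79, -0.61, 0.0, 0.0, 0.0]
[-0.37, 0.79, -0.61, 0.0, 0.0, 0.0]
```

move_arm --plan '[[[-0.38,0.79,-0.61,0,0,0,0],[-0.38,0.79,-0.61,0,0,0,0],[-0.38,0.79,-0.61,0,0,0,0],[-0.38,0.79,-0.61,0,0,0,0],[-0.38,0.79,-0.61,0,0,0,0],[-0.38,0.79,-0.61,0,0,0,0],[-0.38,0.79,-0.61,0,0,0,0],[-0.38,0.79,-0.61,0,0,0,0],[-0.38,0.79,-0.61,0,0,0,0],[-0.37,0.79,-0.61,0,0,0,0]]]'

```text
clock: 58.8
position: [0.4992, 0.0786, 0.2395]
tool_rot: [-3.141, 0.0, 0.004]
force: [-0.0, 0.9, 1.0]
grip_width: 0.0429
finger_force: 0.0
```

Run:
```python
from h import *; from workcell import observe,grab_frame
s=observe();a=grab_frame("wrist")["color"][:,:,::-1].copy();cv2.imwrite("pics/w10full.png",a);np.save("pics/w10.npy",np.r_[s['position'],s['tool_rot']]);print(s['position'],s['tool_rot'])
cv2.imwrite("pics/w10.png",cv2.resize(a[0:260,80:500],None,fx=1.9,fy=1.9,interpolation=2))
rows(s,[.5905,-.2374,.24],-1.405,17)
```

```text
[0.49920465 0.0786119  0.23951547] [-3.14121645e+00  9.23633008e-06  3.69778037e-03]
[0.27, 0.93, -0.0, 0.0, 0.0, 0.79]
[0.34, 0.91, -0.0, 0.0, 0.0, 0.79]
[0.41, 0.87, -0.0, 0.0, 0.0, 0.79]
[0.49, 0.84, -0.0, 0.0, 0.0, 0.79]
[0.55, 0.79, -0.0, 0.0, 0.0, 0.79]
[0.62, 0.74, -0.0, 0.0, 0.0, 0.79]
[0.68, 0.69, -0.0, 0.0, 0.0, 0.79]
[0.73, 0.63, -0.0, 0.0, 0.0, 0.79]
[0.78, 0.57, -0.0, 0.0, 0.0, 0.79]
[0.83, 0.5, -0.0, 0.0, 0.0, 0.79]
[0.86, 0.43, -0.0, 0.0, 0.0, 0.79]
[0.9, 0.36, -0.0, 0.0, 0.0, 0.79]
[0.92, 0.28, -0.0, 0.0, 0.0, 0.79]
[0.94, 0.21, -0.0, 0.0, 0.0, 0.79]
[0.96, 0.13, -0.0, 0.0, 0.0, 0.79]
[0.97, 0.05, -0.0, 0.0, 0.0, 0.79]
[0.97, -0.03, -0.0, 0.0, 0.0, 0.79]
```

View pics/w10.png

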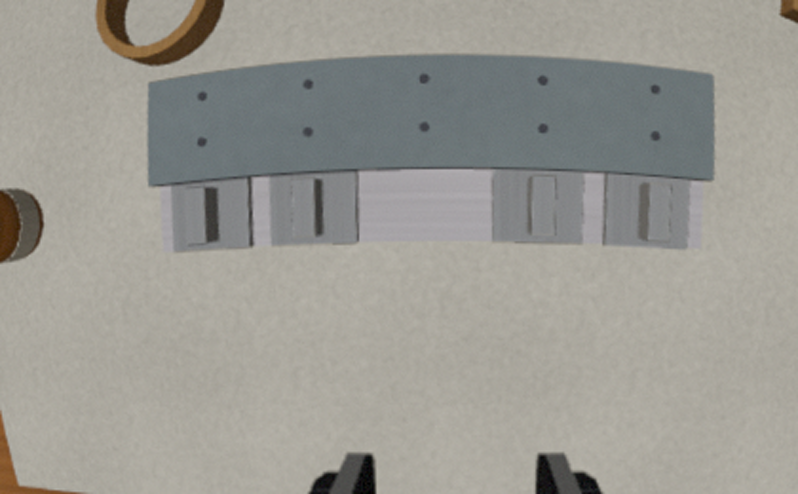

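All four cassettes are flush with the sill front: rear edges at about y=243–247 px, sill edge at 240–250. Bay 3 (middle) is empty. Now back to the key.

move_arm --plan '[[[0.27,0.93,0,0,0,0.79,0],[0.34,0.91,0,0,0,0.79,0],[0.41,0.87,0,0,0,0.79,0],[0.49,0.84,0,0,0,0.79,0],[0.55,0.79,0,0,0,0.79,0],[0.62,0.74,0,0,0,0.79,0],[0.68,0.69,0,0,0,0.79,0],[0.73,0.63,0,0,0,0.79,0],[0.78,0.57,0,0,0,0.79,0],[0.83,0.5,0,0,0,0.79,0]]]'

```text
clock: 59.85
position: [0.5539, -0.107, 0.2389]
tool_rot: [-3.141, 0.0, -0.827]
force: [0.7, 0.6, 0.9]
grip_width: 0.0429
finger_force: 0.0
```

move_arm --plan '[[[0.86,0.43,0,0,0,0.79,0],[0.9,0.36,0,0,0,0.79,0],[0.92,0.28,0,0,0,0.79,0],[0.94,0.21,0,0,0,0.79,0],[0.96,0.13,0,0,0,0.79,0],[0.97,0.05,0,0,0,0.79,0],[0.97,-0.03,0,0,0,0.79,0],[0,0,0,0,0,0,0],[0,0,0,0,0,0,0],[0,0,0,0,0,0,0]]]'

```text
clock: 60.85
position: [0.5915, -0.2353, 0.2384]
tool_rot: [3.141, 0.001, -1.4]
force: [0.7, 0.2, 0.9]
grip_width: 0.0421
finger_force: 0.0
```

Run:
```python
from h import *; from workcell import observe
s=observe();print(s['position'],s['tool_rot'],s['qpos'][6]);delta(s,[.5905,-.2375,.0709],[np.pi,0,-1.405])
```

```text
[ 0.5914906  -0.23529453  0.23838989] [ 3.14120126e+00  7.82189742e-04 -1.40034607e+00] -2.4213700588153424
shift/0.02 [0.11 0.06 8.37] turn/6deg [0.   0.01 0.04]
```

move_arm --plan '[[[0.11,0.06,0.5,0,0,0,0],[0,0,1,0,0,0,0],[0,0,1,0,0,0,0],[0,0,1,0,0,0,0],[0,0,1,0,0,0,0],[0,0,1,0,0,0,0],[0,0,1,0,0,0,0],[0,0,0.8,0,0,0,0],[0,0,0.6,0,0,0,0],[0,0,0.45,0,0,0,0]]]'

```text
clock: 61.85
position: [0.5904, -0.2385, 0.0702]
tool_rot: [3.141, 0.0, -1.402]
force: [0.8, -0.4, 0.1]
grip_width: 0.0428
finger_force: 0.0
```

move_arm --plan '[[[0,0,0,0,0,0,0],[0,0,0,0,0,0,-1],[0,0,0,0,0,0,-1],[0,0,0,0,0,0,-1],[0,0,0,0,0,0,-1],[0,0,0,0,0,0,-1],[0,0,0,0,0,0,-1],[0,0,0,0,0,0,-1],[0,0,0,0,0,0,-1],[0,0,0,0,0,0,-1]]]' --grip_force 60

```text
clock: 62.85
position: [0.5907, -0.2388, 0.072]
tool_rot: [-3.142, -0.0, -1.403]
force: [-3.1, -0.1, 6.0]
grip_width: 0.0091
finger_force: 58.9
```

Run:
```python
from h import *; from workcell import observe
s=observe();print(s['position'],s['tool_rot'],s['qpos'][6],s['force'],s['moment'],s['grip_width'])
```

```text
[ 0.59072952 -0.23879247  0.07197971] [-3.14150002e+00 -1.49236124e-04 -1.40252097e+00] -2.3358987193405967 [-3.14485868 -0.14459356  6.005583  ] [0.08402066 0.49133378 0.02377487] 0.009071772399388126
```

move_arm --plan '[[[0,-0.013,0,0,0,-0.8,-1],[0,-0.013,0,0,0,-0.8,-1],[0,-0.013,0,0,0,-0.8,-1],[0,-0.013,0,0,0,-0.8,-1],[0,-0.013,0,0,0,-0.8,-1],[0,-0.013,0,0,0,-0.8,-1],[0,-0.013,0,0,0,-0.8,-1],[0,-0.013,0,0,0,-0.8,-1],[0,-0.013,0,0,0,-0.8,-1],[0,-0.013,0,0,0,-0.8,-1]]]'

```text
clock: 63.85
position: [0.5927, -0.2374, 0.072]
tool_rot: [3.141, 0.0, -0.561]
force: [-3.2, 1.3, 6.6]
grip_width: 0.0092
finger_force: 59.2
```

move_arm --plan '[[[0,-0.013,0,0,0,-0.8,-1],[0,-0.013,0,0,0,-0.8,-1],[0,-0.013,0,0,0,-0.8,-1],[0,-0.013,0,0,0,-0.8,-1],[0,-0.013,0,0,0,-0.8,-1],[0,-0.013,0,0,0,-0.8,-1],[0,-0.013,0,0,0,-0.8,-1],[0,-0.013,0,0,0,-0.8,-1],[0,-0.013,0,0,0,-0.8,-1],[0,0,0,0,0,0,-1]]]'

```text
clock: 64.85
position: [0.5929, -0.2354, 0.072]
tool_rot: [-3.142, 0.001, 0.192]
force: [-4.4, 1.6, 8.4]
grip_width: 0.009
finger_force: 59.4
```

Run:
```python
from h import *; from workcell import observe
s=observe();print(s['position'],s['tool_rot'],s['qpos'][6],s['force'],s['moment'],s['grip_width'])
```

```text
[ 0.59294437 -0.23535886  0.07197029] [-3.14152622e+00  7.51403426e-04  1.92059826e-01] -1.1112519409781974 [-4.36308099  1.6030217   8.38822811] [ 0.32076853  1.1087228  -0.02793047] 0.009019446302207015
```

Continue to the run stop.

move_arm --plan '[[[0,-0.01,0,0,0,-0.5,-1],[0,-0.01,0,0,0,-0.5,-1],[0,0,0,0,0,-0.4,-1],[0,0,0,0,0,-0.4,-1],[0,0,0,0,0,-0.3,-1],[0,0,0,0,0,0,-1],[0,0,0,0,0,0,-1],[0,0,0,0,0,0,-1],[0,0,0,0,0,0,-1],[0,0,0,0,0,0,-1]]]'

```text
clock: 65.85
position: [0.5928, -0.2347, 0.0719]
tool_rot: [-3.141, 0.001, 0.409]
force: [-6.2, 1.8, 9.2]
grip_width: 0.009
finger_force: 59.6
```

Run:
```python
from h import *; from workcell import observe
s=observe();print(s['position'],s['tool_rot'],s['force'],s['moment'],s['grip_width'])
```

```text
[ 0.59277918 -0.23467495  0.07194477] [-3.14115947e+00  1.09261951e-03  4.09008478e-01] [-6.22361355  1.80585364  9.21763889] [ 0.57930841  1.26762048 -0.00412454] 0.008998271346363794
```

move_arm --plan '[[[0,0,0,0,0,-0.4,-1],[0,0,0,0,0,-0.4,-1],[0,0,0,0,0,0,-1],[0,0,0,0,0,0,-1],[0,0,0,0,0,0,-1],[0,0,0,0,0,0,-1],[0,0,0,0,0,0,-1],[0,0,0,0,0,0,-1],[0,0,0,0,0,0,-1],[0,0,0,0,0,0,-1]]]'

```text
clock: 66.85
position: [0.5927, -0.2345, 0.0719]
tool_rot: [-3.141, 0.001, 0.493]
force: [-5.9, 3.9, 9.9]
grip_width: 0.0089
finger_force: 59.7
```

Run:
```python
from h import *; from workcell import observe
s=observe();print(s['position'],s['tool_rot'],s['force'],s['moment'],s['grip_width'])
```

```text
[ 0.59269082 -0.23450223  0.07192967] [-3.14078433e+00  1.18494482e-03  4.92832664e-01] [-5.91090505  3.87414758  9.9434828 ] [ 0.81085945  1.50085466 -0.09349541] 0.008925400836638519
```

Stop reached. Easing the twist back into the play and drawing the key out.

move_arm --plan '[[[0,0,0,0,0,0.5,-1],[0,0,0,0,0,0.4,-1],[0,0,-0.1,0,0,0,-1],[0,0,-0.3,0,0,0,-1],[0,0,-0.4,0,0,0,-1],[0,0,-0.5,0,0,0,-1],[0,0,-0.8,0,0,0,-1],[0,0,-1,0,0,0,-1],[0,0,-1,0,0,0,-1],[0,0,-1,0,0,0,-1]]]'

```text
clock: 67.85
position: [0.5936, -0.2348, 0.1755]
tool_rot: [3.141, -0.001, 0.399]
force: [-0.2, 0.2, -0.2]
grip_width: 0.0092
finger_force: 58.7
```

Run:
```python
from h import *; from workcell import observe
s=observe();print(s['position'],s['tool_rot'],s['force'],s['moment'],s['grip_width'])
rows(s,[.4375,-.385,.175],.215,12)
```

```text
[ 0.59358017 -0.23480086  0.17550788] [ 3.14096657e+00 -6.56996225e-04  3.98878479e-01] [-0.20845597  0.16901181 -0.193687  ] [ 0.03358294  0.04919555 -0.02486749] 0.009161928536389084
[-0.84, 0.32, 0.0, 0.0, 0.0, 0.15]
[-0.84, 0.34, 0.0, 0.0, 0.0, 0.15]
[-0.83, 0.35, 0.0, 0.0, 0.0, 0.15]
[-0.83, 0.36, 0.0, 0.0, 0.0, 0.15]
[-0.82, 0.38, 0.0, 0.0, 0.0, 0.15]
[-0.82, 0.39, 0.0, 0.0, 0.0, 0.15]
[-0.81, 0.4, 0.0, 0.0, 0.0, 0.15]
[-0.8, 0.41, 0.0, 0.0, 0.0, 0.15]
[-0.8, 0.42, 0.0, 0.0, 0.0, 0.15]
[-0.79, 0.44, 0.0, 0.0, 0.0, 0.15]
[-0.78, 0.45, 0.0, 0.0, 0.0, 0.15]
[-0.78, 0.46, 0.0, 0.0, 0.0, 0.15]
```

move_arm --plan '[[[-0.84,0.32,0,0,0,0.15,-1],[-0.84,0.34,0,0,0,0.15,-1],[-0.83,0.35,0,0,0,0.15,-1],[-0.83,0.36,0,0,0,0.15,-1],[-0.82,0.38,0,0,0,0.15,-1],[-0.82,0.39,0,0,0,0.15,-1],[-0.81,0.4,0,0,0,0.15,-1],[-0.8,0.41,0,0,0,0.15,-1],[-0.8,0.42,0,0,0,0.15,-1],[-0.79,0.44,0,0,0,0.15,-1]]]'

```text
clock: 68.85
position: [0.4616, -0.3607, 0.1732]
tool_rot: [-3.141, 0.001, 0.24]
force: [0.2, 0.3, -0.5]
grip_width: 0.0086
finger_force: 58.7
```

move_arm --plan '[[[-0.78,0.45,0,0,0,0.15,-1],[-0.78,0.46,0,0,0,0.15,-1],[0,0,0.5,0,0,0,-1],[0,0,1,0,0,0,-1],[0,0,1,0,0,0,-1],[0,0,1,0,0,0,-1],[0,0,0.8,0,0,0,-1],[0,0,0.5,0,0,0,-1],[0,0,0,0,0,0,-1],[0,0,0,0,0,0,-1]]]'

```text
clock: 69.85
position: [0.4367, -0.3847, 0.0776]
tool_rot: [-3.141, 0.001, 0.21]
force: [0.6, -0.2, 0.0]
grip_width: 0.0087
finger_force: 58.7
```

Run:
```python
from h import *; from workcell import observe,grab_frame
s=observe();a=grab_frame("wrist")["color"][:,:,::-1].copy();cv2.imwrite("pics/w11full.png",a);print(s['position'],s['tool_rot'],s['force'])
cv2.imwrite("pics/w11.png",cv2.resize(a[140:240,250:390],None,fx=5.6,fy=5.6,interpolation=2))
delta(s,[.4372,-.3844,.08],[np.pi,0,.218])
```

```text
[ 0.43666894 -0.38469051  0.07755744] [-3.14145546e+00  5.33117674e-04  2.10240492e-01] [ 0.55422368 -0.24419295  0.03406097]
shift/0.02 [ 0.03 -0.01 -0.12] turn/6deg [-0.    0.01 -0.07]
```

View pics/w11.png

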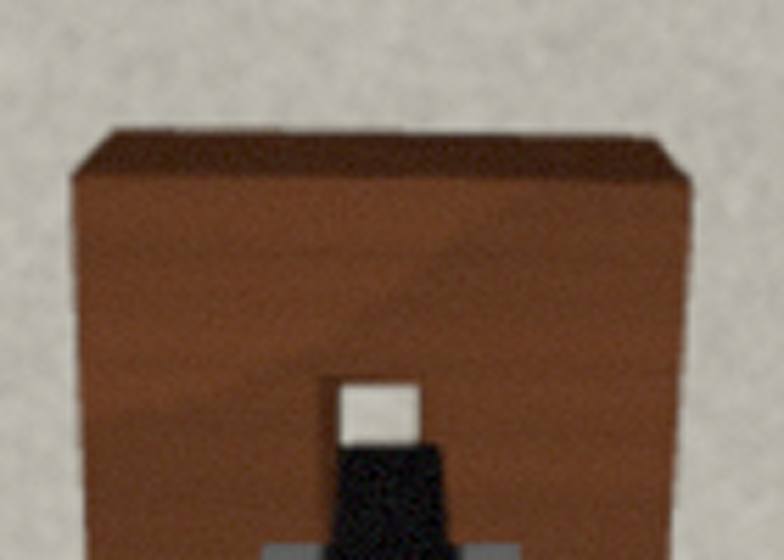

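The hole is visible ahead of the key: rim x about 320–420, front edge y 378. The key's shoulder front is at (337–443, 446), so I'll compute the remaining offset.

Run:
```python
from h import *; from workcell import observe
s=observe();c=wcam(s);Rt=R.from_euler('xyz',s['tool_rot'])
T=lambda u,v,z:(Rt.inv().apply(bp(c,(250+(u+.5)/5.6-.5,140+(v+.5)/5.6-.5),z)-s['position'])[:2]*1000).round(2)
print("hole rim L,R",T(320,378,.032),T(422,378,.032),"key L,R",T(337,446,.064),T(443,446,.064),"block front",T(72,178,.032),T(690,182,.032),"sides@380",T(82,400,.032),T(681,400,.032))
```

```text
hole rim L,R [ 9.5  -7.19] [9.51 4.44] key L,R [13.03 -4.27] [13.04  5.89] block front [ 32.88 -34.74] [32.45 34.26] sides@380 [  6.74 -34.84] [ 6.8  34.42]
```

move_arm --plan '[[[0.07,-0.03,0,0,0,-0.07,-1],[0,0,0.2,0,0,0,-1],[0,0,0.2,0,0,0,-1],[0,0,0.15,0,0,0,-1],[0,0,0.15,0,0,0,-1],[0,0,0.1,0,0,0,-1],[0,0,0.1,0,0,0,-1],[0,0,0,0,0,0,-1],[0,0,0,0,0,0,-1],[0,0,0,0,0,0,-1]]]'

```text
clock: 70.9
position: [0.4378, -0.3838, 0.0594]
tool_rot: [-3.141, 0.001, 0.217]
force: [-0.5, 0.4, -0.6]
grip_width: 0.0088
finger_force: 58.7
```

move_arm --plan '[[[0,0,0.15,0,0,0,-1],[0,0,0.15,0,0,0,-1],[0,0,0.1,0,0,0,-1],[0,0,0.1,0,0,0,-1],[0,0,0.1,0,0,0,-1],[0,0,0.1,0,0,0,-1],[0,0,0.05,0,0,0,-1],[0,0,0,0,0,0,-1],[0,0,0,0,0,0,-1],[0,0,0,0,0,0,-1]]]'

```text
clock: 71.9
position: [0.4379, -0.3838, 0.0458]
tool_rot: [3.141, 0.0, 0.217]
force: [-8.0, 6.8, 33.8]
grip_width: 0.0088
finger_force: 63.9
```

Seated (shoulder contact at the expected height). Easing, releasing and rising.

move_arm --plan '[[[0,0,-0.05,0,0,0,-1],[0,0,0,0,0,0,-0.2],[0,0,0,0,0,0,-0.2],[0,0,0,0,0,0,-0.2],[0,0,0,0,0,0,-0.2],[0,0,-0.5,0,0,0,-0.2],[0,0,-1,0,0,0,0],[0,0,-1,0,0,0,0],[0,0,-1,0,0,0,0],[0,0,-1,0,0,0,0]]]'

```text
clock: 72.9
position: [0.4378, -0.3837, 0.1368]
tool_rot: [3.141, 0.0, 0.217]
force: [0.0, 0.4, -0.7]
grip_width: 0.0427
finger_force: 0.0
```

move_arm --plan '[[[0,0,-1,0,0,0,0],[0,0,-1,0,0,0,0],[0,0,-1,0,0,0,0],[0,0,-1,0,0,0,0],[0,0,-0.5,0,0,0,0],[0,0,0,0,0,0,0],[0,0,0,0,0,0,0],[0,0,0,0,0,0,0],[0,0,0,0,0,0,0],[0,0,0,0,0,0,0]]]'

```text
clock: 73.9
position: [0.4377, -0.3836, 0.2247]
tool_rot: [-3.141, 0.001, 0.218]
force: [-0.2, -0.3, 0.5]
grip_width: 0.0428
finger_force: 0.0
```

Run:
```python
from h import *; from workcell import observe,grab_frame
s=observe();a=grab_frame("wrist")["color"][:,:,::-1].copy();c=wcam(s);print(s['position'],s['tool_rot'])
# black key blob vs prediction for a key fully down and upright in the stand
g=a.max(2)<45; q=proj(c,pose([.4358,-.3845,.218],[(i*.017,j*.005,z) for i in(-1,1) for j in(-1,1) for z in(.032,.074)]))
print("pred",q.min(0),q.max(0))
n,l,st,ce=cv2.connectedComponentsWithStats(g.astype(np.uint8))
for i in range(1,n):
    if st[i,4]>60 and abs(ce[i]-q.mean(0)).max()<40: print("blob",st[i],st[i][:2]+st[i][2:4])
```

```text
[ 0.43770517 -0.38359474  0.22470899] [-3.14070623e+00  1.30396733e-03  2.17570784e-01]
pred [313.89915189 160.63462199] [324.30604498 201.65559844]
blob [315 163   9  39 349] [324 202]
```

The key matches the fully-down prediction. A last check that nothing lies in front of the sill, then handing in.

Run:
```python
from h import *; from workcell import grab_frame,job_done
a=grab_frame("scene")["color"][:,:,::-1].copy();o=cv2.imread("pics/scene0.png")
g=cv2.cvtColor(a,cv2.COLOR_BGR2GRAY);go=cv2.cvtColor(o,cv2.COLOR_BGR2GRAY)
def reg(x0,x1,y0,y1,z):
    m=np.zeros(g.shape,np.uint8);cv2.fillConvexPoly(m,cv2.convexHull(proj(SC,[(x,y,z) for x in(x0,x1) for y in(y0,y1)]).astype(np.float32)).round().astype(int),1);return m>0
m=reg(.40,.545,-.08,.28,0);print("mat strip now min/median",np.percentile(g[m],[1,50]),"before",np.percentile(go[m],[1,50]))
for y in(.2375,.1675,.0975,.0277,-.0425):
    m=reg(.560,.585,y-.024,y+.024,.02);print(y,g[m].mean().round(),go[m].mean().round())
if np.percentile(g[reg(.40,.545,-.08,.28,0)],1)>110: print(job_done())
```

```text
mat strip now min/median [126. 162.] before [ 62. 158.]
0.2375 110.0 156.0
0.1675 111.0 155.0
0.0975 157.0 154.0
0.0277 115.0 155.0
-0.0425 115.0 152.0
the job is handed in; nothing more can be done
None
```

The job is handed in: the key went to lock-out, all four cassettes are home in bays 1, 2, 4 and 5 (one slipped from the grip at the sill and was regripped), and the key is back at run and fully down in its stand; no verdict was returned.

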